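Drive the worn bush out of the trimmer body

ROBOT

A 6-joint arm with a two-finger parallel gripper is mounted at the origin on the work surface. World frame = base frame: x ahead of the robot, y to its left, z up, the work surface at z = 0. Lengths are in m, angles in rad, forces in N, time in s.
With the tool pointing down it reaches from about 0.4 to 0.825 m from the base axis. Payload 7 kg.
Tool frame: the origin (TCP) lies at the centre of the arm's flange, where the gripper is bolted on; the fingertips stand 178 mm ahead of it and the grasp point (between the pads) lies 159 mm ahead of it; x points along the fingers, z is the direction in which the jaws open and shut, and the axes are right-handed (so a half turn about x gives the same grasp; the last joint's range is limited). The gripper opens to 88 mm and grips with 3 to 60 N. Pads are 19 mm wide; open, the fingers measure 130 mm over their backs; the gripper's body (78 mm by 193 mm) begins 47 mm behind the grasp point.
Start: joints at [1.603, 0.359, 0.012, 0, -1.224, -0.288], TCP at [0.171, 0.653, 0.405] pointing down, gripper open.
Joint ranges: [-3.07, 3.07], [-1.43, 2.12], [-1.02, 1.25], [-3.03, 1.67], [-3.05, -0], [-3.03, 3.03]. Speed limits (rad/s): [2.39, 2.39, 3.01, 3.14, 3.14, 3.14].

INTERFACE

Orientations are given as [roll, pitch, yaw] about the fixed x, y, z axes, in that order (R = Rz(yaw) Ry(pitch) Rx(roll)).
In Python, from station import telemetry, optics, job_done, finder gives the robot as it stands.
- The arm moves only by the tool play_rows, never from a script. Its argument "steps" is a list of rows, each an object of numbers: "gripper": the opening, from 0 (shut) to 1 (fully open); "tx", "ty", "tz": the shift along the tool's x, y, z in units of 25 mm (1.0 is 25 mm); "ax", "ay", "az": the turn, a rotation vector about the tool's x, y, z in units of 6 degrees (1.0 is 6 degrees). In form: [{"gripper": .., "tx": .., "ty": .., "tz": .., "ax": .., "ay": .., "az": ..}, ...]. A call has 1 to 20 rows; each row shifts and turns the commanded pose from where the row before left it, along the tool's axes as they then stand; what a row does not reach is not made up. A row lasts 1/12 s, in which the tool goes at most 41.7 mm and 7.16 degrees, less where a joint would pass 70% of its speed; a pose out of reach is approached as far as the arm can. A call is refused whole if a number of a shift passes 1 or a number of a turn 1, either way. A call with a gripper value outside its range is refused whole. The fingers move at their own pace and stop on an object; "newtons" is the grip in N (left out, the last holds). Time passes only in rows, so rows that do not move let the fingers close. It gives the time, the measured TCP pose, the force and the opening at its end, in the units of the state.
- telemetry.get_state(): the state, without advancing time (a new reading comes with each control period).
- optics.grab_frame(name): name is "scene" or "side" or "wrist"; returns the picture (384x512x3 uint8, red, green, blue); there is no depth.
- optics.calibration(name): a dict with "fx", "fy", "cx", "cy" (pixels), "T" (4x4, takes a point from camera to world coordinates); the wrist camera has in their place "mount" (4x4, takes a point from camera to tool coordinates, whose origin is the TCP and whose axes are the tool frame's). Camera axes: x right, y down, z forward; pixel columns grow to the right and rows downward; lengths in m; the calibration is good to about 2 mm. A picture is of the moment at which its call begins: read the wrist's pose just before it. calibration takes no time and is no camera call.
- job_done(): hands the job in, once; it reports no verdict.
Trained networks look in the newest picture that a camera, given by its name, has taken for a name from the list of things; names that differ only in an ending like _2 or _b are one class to them, and where a whole thing is asked for, a point or a joint stands for the part that bears it (a point fixed in the world has none). Each returns a list of dicts, best first, with "confidence" (0 to 1); they miss things now and then, are a little off and sometimes report something else, mostly with a low value. They report only what shows in the picture. A call takes as long as a camera call.
- finder.look_for(query, camera): "extent" ([left, top, right, bottom] in pixels, round what is visible of it).
- finder.silhouettes(query, camera): "pixels" (384x512 bool, what is visible of it) and "extent" ([left, top, right, bottom] in pixels, round what is visible of it).
- finder.pinpoint(query, camera): "location" ([row, column] in pixels: a listed point, or the origin of a listed thing).
The state is a dict: "t": time; "q": joint angles; "qd": joint speeds; "joint_efforts": joint torques, N m; "eef_pos": TCP position; "ee_rot": TCP orientation; "force": force on the tool from outside, world axes, zero at the start; "moment": the same for the moment, N m; "width": finger opening in m.
Only numpy, scipy, OpenCV 4.12 (cv2) and the standard library are available. Lean on these libraries where they do the work, as an engineer would, in place of code of your own. Each camera call takes 0.05 s, during which the arm holds its last target.

TASK

Drive the worn white bush out of the trimmer body that is clamped upright in the vice: take the brass drift from its wooden block, feel lightly with its tip for the off-centre opening in the top of the body, and press steadily down through it, never forcing, until the bush drops into the steel dish below. Then put the drift back in its block, upright and fully home, and leave the dish and everything else on the counter where they are.

Things in the scene. Friction and masses are not known exactly. Their poses are not given: they have to be found in the camera images.
- vice: small grey vice on a black suction foot, fixed, holding the trimmer body upright. Origin: on the counter under the trimmer body's axis. z up; x points from the trimmer body to the vice's column, 115 mm away (foot 100 mm across). The jaws stand 76 to 102 mm above the counter; the whole vice is below 112 mm. Its screw sticks out to +y near the column.
- body_top (a point): centre, on the tube's axis, of the flat top of the bronze-coloured trimmer body, 127 mm above the counter. The top is a silver bulkhead 8 mm thick, flush with the rim, with one round 12 mm opening whose centre lies 7 mm from the axis, in any direction: the body's turn in the vice is not measured (see it from above, or feel). Over 35 N from the drift dents it; 3 to 8 N is plenty to feel with.
- body_foot (a point): centre of the open lower end of the trimmer body, 62 mm above the counter. The body is an upright metal tube, 38 mm outside diameter, 65 mm long, bore 26 mm, clear between the bulkhead and the bush. It is clamped tight.
- bush: worn white nylon bush, 25 mm diameter, 22 mm long, tight in the lower part of the body's bore. Origin: centre of its underside, at the start 6 to 12 mm above the tube's lower end; z along its axis. Steady friction of about 7 to 12 N; it stays where it is pushed to and drops once its upper face is less than about 14 mm above the tube's lower end. It bruises above 35 N.
- dish: loose round steel dish, 88 mm across the rim, 20 mm high, floor 3 mm thick, standing on the counter under the trimmer body. Origin: centre of its underside.
- drift: brass drift with a round black handle, standing upright in its block. Handle 18 mm diameter, 60 mm long; below it a brass shank of 8 mm diameter, 85 mm long, with a blunt, slightly bevelled tip. About 90 g. Origin: centre of the handle, which is where to grip it; z points along it from the tip to the handle's end, so the shank begins 30 mm below the origin.
- drift_tip (a point): centre of the drift's tip, 115 mm below the centre of its handle.
- block: wooden tool block, fixed, 60 (x) by 100 (y) by 95 mm high; short steel bits stand up to 14 mm out of its top near both y ends. Origin: centre of its underside, on the axis of the drift's hole, which is 14 mm in diameter and 92 mm deep. Fully home, the drift's handle rests on the block's top, handle centre 125 mm and tip 10 mm above the counter.
- oil: small white oil bottle with a red cap, 28 mm diameter, 75 mm high; leave alone. Origin: centre of its underside.
- tweezer: steel tweezer lying on the counter, about 105 mm long; leave alone. Origin: its middle, on the counter.
- blade_head: black trimmer head with a steel toothed blade, about 50 by 40 by 22 mm; leave alone. Origin: centre of its underside.
- tail_cap: bronze-coloured end cap of the trimmer, 38 mm diameter, 24 mm high; leave alone. Origin: centre of its underside.
- screwdriver: blue screwdriver lying on the counter, 150 mm long; leave alone. Origin: underside of its middle.
- comb: dark comb lying on the counter, 150 mm long; leave alone. Origin: its middle, on the counter.
- jar: amber glass jar with a metal lid, 56 mm diameter, 55 mm high; leave alone. Origin: centre of its underside.

How it is judged:
By the outcome, as a careful person would: the job done as asked, in the order asked, and still so for the second after the job is handed in, with the robot touching nothing.
It also fails if it takes over 72 s, if anything falls off the work surface, if the arm or the gripper's body presses on something with over 40 N, if the wrist force passes 120 N, or if a joint passes its speed limit or range.

## Working session

There is one attempt and no reset: what is moved stays moved. The work goes in short steps, Python scripts to look and compute and a tool call to move; the robot and the scene stay as the last step left them, time stands still between calls to the robot, and variables do not carry over. Pictures are saved under pics/ and viewed, and the job is handed in when it is done.

Besides the shell and the picture viewer there is one more tool, called as name(argument=value, ...) on one line, values as JSON. play_rows: Moves the arm, as the interface text tells. Its arguments: {"type":"object","properties":{"steps":{"type":"array"},"newtons":{"type":"number"}},"required":["steps"]}

```bash
ls; mkdir -p pics
python3 - <<'E'
from station import telemetry, optics
import cv2
s=telemetry.get_state()
for k,v in s.items(): print(k,v)
for n in ["scene","side","wrist"]:
    im=optics.grab_frame(n); cv2.imwrite(f"pics/{n}0.png",cv2.cvtColor(im,cv2.COLOR_RGB2BGR))
    print(n,optics.calibration(n))
E
```

```text
pics
t 0.0
q [ 1.60310271e+00  3.59329764e-01  1.10814193e-02 -3.47835305e-04
 -1.22406783e+00 -2.88121009e-01]
qd [-0.00011623  0.00167961  0.0018214  -0.00129252 -0.00038605 -0.00010259]
joint_efforts [-7.98453984e-04 -5.82710838e+01  2.93055135e+01  6.99728161e+00
  6.98360396e-03 -1.62211750e-04]
eef_pos [0.1707361  0.65285067 0.40376963]
ee_rot [ 0.07622876  1.56924169 -1.75050065]
force [ 0.04361135 -0.56124052 -1.31416353]
moment [-0.00828837  0.01570164  0.03500782]
width 0.08744537122745982
scene {'fx': 432.3893935001683, 'fy': 432.3893935001683, 'cx': 262.1480353247283, 'cy': 194.81316645077405, 'T': array([[-0.803392  ,  0.43597744, -0.40556745,  1.10276292],
       [ 0.59536561,  0.59964412, -0.53475856,  0.73350886],
       [ 0.01005347, -0.67108166, -0.74131527,  1.03823238],
       [ 0.        ,  0.        ,  0.        ,  1.        ]])}
side {'fx': 445.7853322567102, 'fy': 445.7853322567102, 'cx': 249.39799593524236, 'cy': 184.67097716668502, 'T': array([[ 0.97532118, -0.16320673,  0.14870161,  0.40659957],
       [-0.22043721, -0.6816901 ,  0.69764321, -0.82762908],
       [-0.01249166, -0.71320556, -0.70084362,  0.96812536],
       [ 0.        ,  0.        ,  0.        ,  1.        ]])}
wrist {'fx': 272.5193820068267, 'fy': 272.5193820068267, 'cx': 254.50702443912647, 'cy': 191.6844057790347, 'mount': array([[-6.66674102e-04, -2.73906010e-01,  9.61756234e-01,
         2.13190633e-02],
       [-6.74516368e-04, -9.61756106e-01, -2.73906441e-01,
         7.31239356e-02],
       [ 9.99999550e-01, -8.31326652e-04,  4.56423801e-04,
         1.30720795e-03],
       [ 0.00000000e+00,  0.00000000e+00,  0.00000000e+00,
         1.00000000e+00]])}
```

View pics/scene0.png

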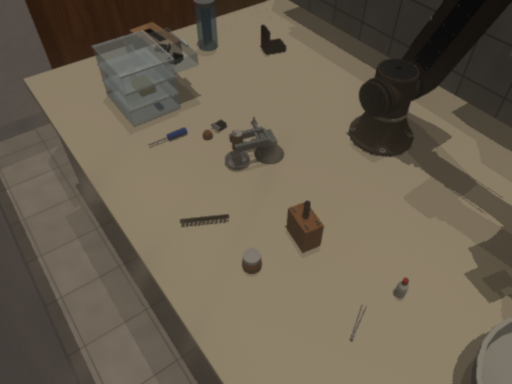

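View pics/side0.png

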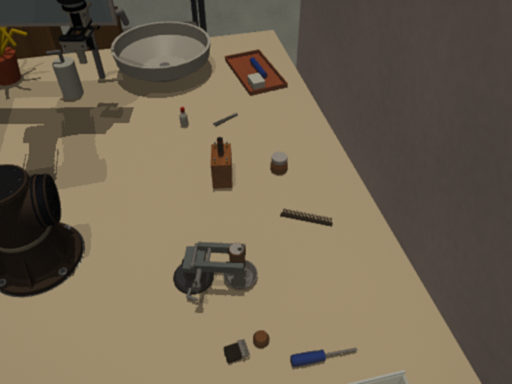

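View pics/wrist0.png

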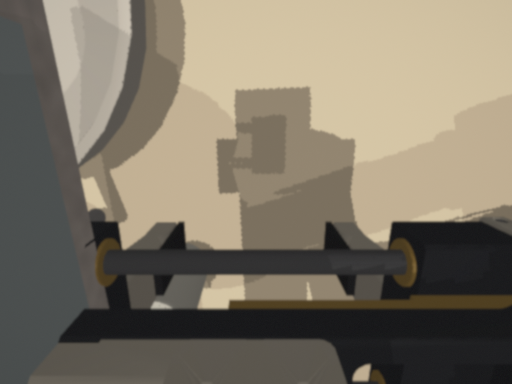

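The scene view has the vice and body near (240,140) and the block with the drift near (305,220). In the side view they are near (237,250) and (221,165). Next I'll triangulate.

```bash
cat > h.py <<'E'
import numpy as np, cv2
from scipy.spatial.transform import Rotation as R
from station import telemetry, optics, finder
def tool():
    s=telemetry.get_state(); T=np.eye(4); T[:3,:3]=R.from_euler('xyz',s['ee_rot']).as_matrix(); T[:3,3]=s['eef_pos']; return T,s
def cam(n,T=None):
    c=optics.calibration(n)
    if n=='wrist':
        M=(tool()[0] if T is None else T)@c['mount']
    else: M=c['T']
    return c,M
def ray(n,rc,T=None):
    c,M=cam(n,T); d=np.array([(rc[1]-c['cx'])/c['fx'],(rc[0]-c['cy'])/c['fy'],1.]); d=M[:3,:3]@d
    return M[:3,3],d/np.linalg.norm(d)
def proj(n,p,T=None):
    c,M=cam(n,T); q=M[:3,:3].T@(np.asarray(p)-M[:3,3]); return np.array([c['cy']+c['fy']*q[1]/q[2],c['cx']+c['fx']*q[0]/q[2]])
def onz(r,z):
    o,d=r; return o+d*(z-o[2])/d[2]
def tri(rs):
    A=0;b=0
    for o,d in rs:
        P=np.eye(3)-np.outer(d,d);A=A+P;b=b+P@o
    return np.linalg.solve(A,b)
def save(n,name,crop=None,k=1):
    im=optics.grab_frame(n); o=im
    if crop: o=im[crop[1]:crop[3],crop[0]:crop[2]]
    if k!=1: o=cv2.resize(o,None,fx=k,fy=k,interpolation=cv2.INTER_CUBIC)
    cv2.imwrite('pics/'+name,cv2.cvtColor(o,cv2.COLOR_RGB2BGR)); return im
E
python3 - <<'E'
from h import *
Z={'body_top':.127,'drift':.125,'block':0,'vice':0,'dish':0,'jar':0,'body_foot':.062}
for q in ['body_top','body_foot','drift','block','dish','vice','drift_tip']:
    rs=[]
    for n in ['scene','side']:
        l=finder.pinpoint(q,n)
        for a in l[:2]:
            print(q,n,np.round(a['location'],1),round(a['confidence'],2), np.round(onz(ray(n,a['location']),Z[q]),4) if q in Z else '')
        if l: rs.append(ray(n,l[0]['location']))
    if len(rs)==2: print('  tri',np.round(tri(rs),4))
save('scene','s1.png',(200,100,350,260),4)
save('side','d1.png',(160,120,290,310),3)
E
```

```text
body_top scene [130.6 236.5] 0.78 [ 0.5031 -0.2017  0.127 ]
body_top side [246.3 234.2] 0.69 [ 0.5044 -0.1845  0.127 ]
body_top side [147.7 220.3] 0.2 [0.536  0.1811 0.127 ]
  tri [ 0.5058 -0.1925  0.1355]
body_foot scene [147.3 235.4] 0.79 [ 0.5128 -0.1978  0.062 ]
body_foot side [266.2 235.6] 0.97 [ 0.5033 -0.1953  0.062 ]
  tri [ 0.5076 -0.1974  0.0614]
drift scene [211.8 308. ] 0.7 [0.5385 0.1997 0.125 ]
drift scene [162.4 237.5] 0.26 [ 0.5845 -0.0768  0.125 ]
drift side [144.5 217.2] 0.66 [0.5299 0.2003 0.125 ]
drift side [353.9 321. ] 0.44 [ 0.6174 -0.4782  0.125 ]
  tri [0.5333 0.1994 0.1233]
block scene [237.5 301.3] 0.73 [0.5425 0.1908 0.    ]
block scene [294.  396.6] 0.6 [0.4564 0.4867 0.    ]
block side [175.3 221.1] 0.72 [0.5341 0.1983 0.    ]
block side [120.  222.3] 0.62 [ 0.5901  0.4866 -0.    ]
  tri [0.5382 0.1929 0.0018]
dish scene [160.5 237.5] 0.61 [ 0.5082 -0.1956  0.    ]
dish side [277.8 240.1] 0.62 [ 0.514  -0.1897  0.    ]
dish side [124.6 182.9] 0.32 [0.4471 0.493  0.    ]
  tri [ 0.5122 -0.1919  0.0045]
vice scene [161.  237.9] 0.84 [ 0.5085 -0.1927  0.    ]
vice scene [236.2 302.2] 0.48 [0.5373 0.1887 0.    ]
vice side [276.1 241.1] 0.97 [ 0.5176 -0.1852  0.    ]
vice side [341.  262.4] 0.48 [ 0.5286 -0.3675  0.    ]
  tri [ 0.5146 -0.188   0.0061]
drift_tip scene [163.5 238.1] 0.62 
drift_tip scene [237.8 303.8] 0.48 
drift_tip side [355.1 320.1] 0.36 
  tri [ 0.5663 -0.326  -0.0916]
```

```bash
ls pics
```

```text
d1.png
s1.png
scene0.png
side0.png
wrist0.png
```

View pics/s1.png

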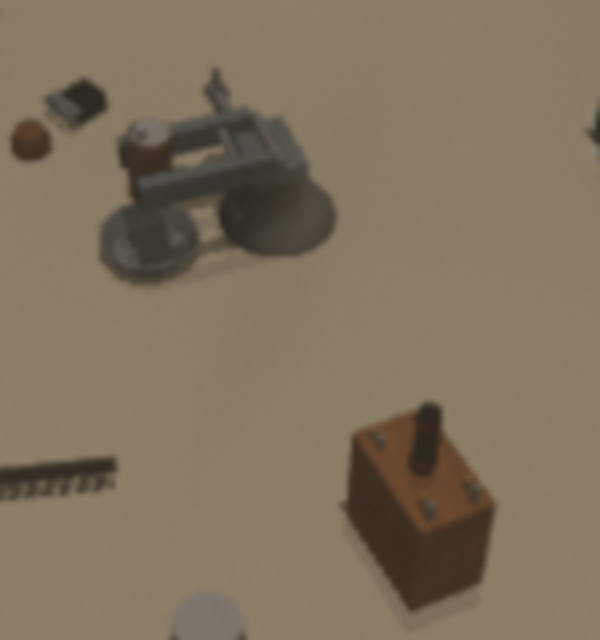

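View pics/d1.png

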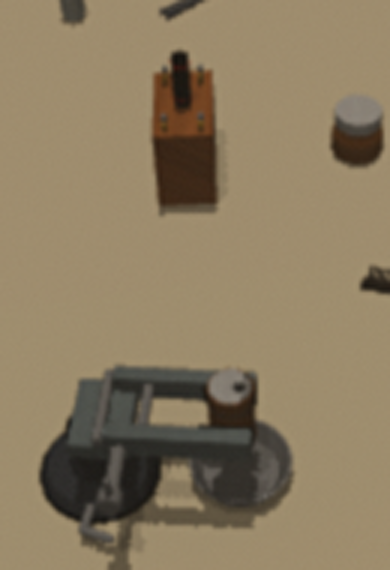

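```bash
python3 - <<'E'
from h import *
T,s=tool(); print(np.round(T,4)); print(s['t'])
C=[onz(ray('scene',(100+y/4,200+x/4)),.095) for x,y in [(352,435),(433,406),(495,503),(412,531)]]
print(np.round(C,4)); C=np.array(C);print(C.mean(0), np.degrees([np.arctan2(*(C[2]-C[1])[1::-1]),np.arctan2(*(C[3]-C[0])[1::-1]),np.arctan2(*(C[0]-C[1])[1::-1]),np.arctan2(*(C[3]-C[2])[1::-1])]))
C=[onz(ray('side',(120+y/3,160+x/3)),.095) for x,y in [(154,73),(212,72),(216,136),(153,136)]]
C=np.array(C);print(np.round(C,4),C.mean(0), np.degrees([np.arctan2(*(C[2]-C[1])[1::-1]),np.arctan2(*(C[3]-C[0])[1::-1]),np.arctan2(*(C[0]-C[1])[1::-1]),np.arctan2(*(C[3]-C[2])[1::-1])]))
for nm,n,pts in [('top','scene',[(100+133/4,200+151/4)]),('hole','scene',[(100+131/4,200+142/4)]),('top','side',[(120+386/3,160+231/3)]),('hole','side',[(120+386/3,160+241/3)])]:
  print(nm,n,np.round(onz(ray(n,pts[0]),.127),4))
# handle top
print(onz(ray('scene',(100+407/4,200+430/4)),.155),onz(ray('side',(120+55/3,160+180/3)),.155))
E
python3 - <<'E'
import sys; sys.path.insert(0,'.')
E
python3 - <<'E'
from h import *
a=cv2.imread('pics/scene0.png')[125:160,225:290]; cv2.imwrite('pics/a.png',cv2.resize(a,None,fx=12,fy=12,interpolation=cv2.INTER_CUBIC))
a=cv2.imread('pics/side0.png')[235:275,210:270]; cv2.imwrite('pics/b.png',cv2.resize(a,None,fx=12,fy=12,interpolation=cv2.INTER_CUBIC))
E
```

```text
[[-0.      0.9675 -0.253   0.1708]
 [-0.     -0.253  -0.9675  0.653 ]
 [-1.      0.      0.      0.4046]
 [ 0.      0.      0.      1.    ]]
0.95
[[0.5589 0.1398 0.095 ]
 [0.494  0.153  0.095 ]
 [0.5176 0.2462 0.095 ]
 [0.5797 0.2309 0.095 ]]
[0.53753262 0.19247067 0.095     ] [ 75.80291976  77.1482335  -11.42776028 -13.87084177]
[[0.5168 0.2419 0.095 ]
 [0.5751 0.2295 0.095 ]
 [0.5601 0.1321 0.095 ]
 [0.5003 0.1465 0.095 ]] [0.53809288 0.18749765 0.095     ] [-98.74876306 -99.82458321 167.94290041 166.46986536]
top scene [ 0.5074 -0.1881  0.127 ]
hole scene [ 0.5119 -0.1945  0.127 ]
top side [ 0.5094 -0.1929  0.127 ]
hole side [ 0.517  -0.1947  0.127 ]
[0.53492921 0.18936738 0.155     ] [0.538266   0.18966516 0.155     ]
```

View pics/a.png

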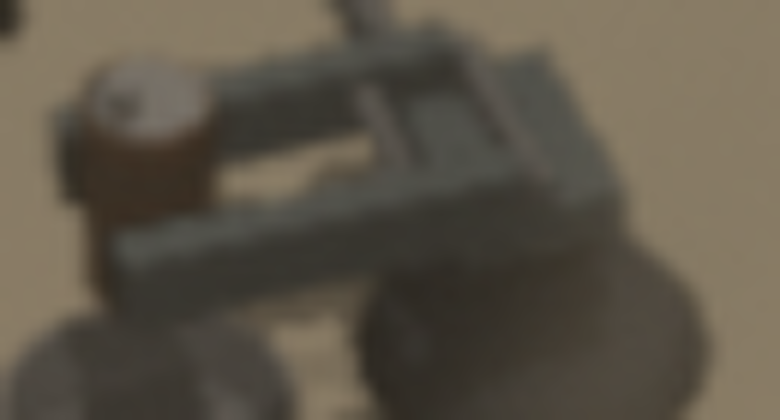

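View pics/b.png

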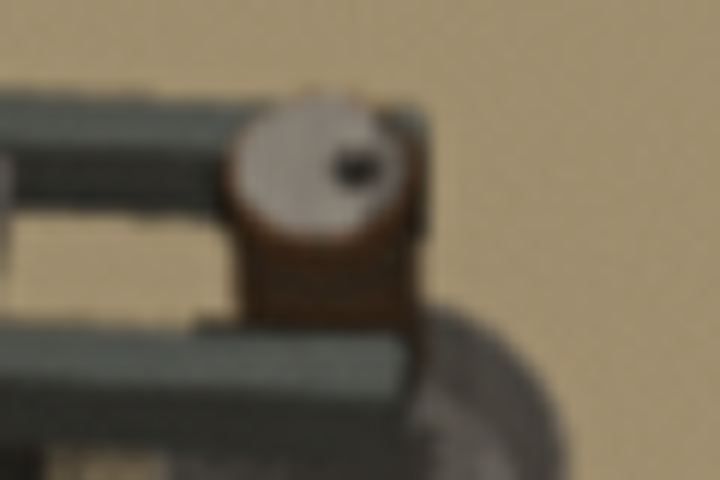

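play_rows(steps=[{"ty":0.99,"tz":0.75},{"ty":0.99,"tz":0.75},{"ty":0.99,"tz":0.75},{"ty":0.99,"tz":0.75},{"ty":0.99,"tz":0.75},{"ty":0.99,"tz":0.75},{"ty":0.99,"tz":0.75},{"ty":0.99,"tz":0.75},{"ty":0.99,"tz":0.75},{"ty":0.99,"tz":0.75},{"ty":0.99,"tz":0.75},{"ty":0.99,"tz":0.75},{"ty":0.99,"tz":0.75},{"ty":0.99,"tz":0.75},{"ty":0.99,"tz":0.75},{"ty":0.99,"tz":0.75},{"ty":0.99,"tz":0.75},{"ty":0.99,"tz":0.75},{"ty":0.99,"tz":0.75}])

```text
invalid input
```

play_rows(steps=[{"ax":0.98},{"ax":0.98},{"ax":0.98},{"ax":0.98},{"ax":0.98},{"ax":0.98},{"ax":0.98},{"ax":0.98},{"ax":0.98},{"ax":0.98},{"ax":0.98},{"ax":0.98},{"ax":0.98},{"ax":0.98},{"ax":0.98},{}])

```text
invalid input
```

Run:
```python
from h import *
T,s=tool(); print(np.round(T,4)); print(s['t'],np.round(s['q'],3),s['force'])
im=save('wrist','w1.png')
for p in [(.537,.19,.155),(.537,.19,.095)]: print(proj('wrist',p,T))
```

```text
[[-0.      0.9675 -0.253   0.1708]
 [-0.     -0.253  -0.9675  0.653 ]
 [-1.      0.      0.      0.4046]
 [ 0.      0.      0.      1.    ]]
0.95 [ 1.603  0.359  0.012 -0.    -1.224 -0.288] [-0.57901744  0.14999242 -0.29061996]
[-906.35102608 1125.07868686]
[-556.63415331  826.65008417]
```

View pics/w1.png

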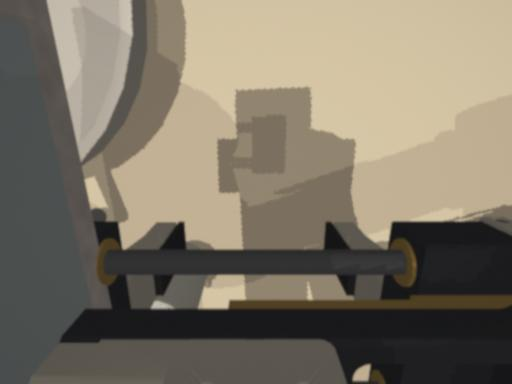

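The call was rejected as invalid input and the arm didn't move. I'll try giving every key in each row.

play_rows(steps=[{"gripper":1,"tx":0,"ty":0.99,"tz":0.75,"ax":0,"ay":0,"az":0}])

```text
t: 1.08
eef_pos: [0.1881, 0.6311, 0.4037]
ee_rot: [2.912, 1.571, 1.088]
force: [0.7, -0.8, -0.5]
width: 0.0873
```

play_rows(steps=[{"gripper":1,"tx":0,"ty":0.99,"tz":0.75,"ax":0,"ay":0,"az":0},{"gripper":1,"tx":0,"ty":0.99,"tz":0.75,"ax":0,"ay":0,"az":0},{"gripper":1,"tx":0,"ty":0.99,"tz":0.75,"ax":0,"ay":0,"az":0},{"gripper":1,"tx":0,"ty":0.99,"tz":0.75,"ax":0,"ay":0,"az":0},{"gripper":1,"tx":0,"ty":0.99,"tz":0.75,"ax":0,"ay":0,"az":0},{"gripper":1,"tx":0,"ty":0.99,"tz":0.75,"ax":0,"ay":0,"az":0},{"gripper":1,"tx":0,"ty":0.99,"tz":0.75,"ax":0,"ay":0,"az":0},{"gripper":1,"tx":0,"ty":0.99,"tz":0.75,"ax":0,"ay":0,"az":0},{"gripper":1,"tx":0,"ty":0.99,"tz":0.75,"ax":0,"ay":0,"az":0},{"gripper":1,"tx":0,"ty":0.99,"tz":0.75,"ax":0,"ay":0,"az":0},{"gripper":1,"tx":0,"ty":0.99,"tz":0.75,"ax":0,"ay":0,"az":0},{"gripper":1,"tx":0,"ty":0.99,"tz":0.75,"ax":0,"ay":0,"az":0},{"gripper":1,"tx":0,"ty":0.99,"tz":0.75,"ax":0,"ay":0,"az":0},{"gripper":1,"tx":0,"ty":0.99,"tz":0.75,"ax":0,"ay":0,"az":0},{"gripper":1,"tx":0,"ty":0.99,"tz":0.75,"ax":0,"ay":0,"az":0},{"gripper":1,"tx":0,"ty":0.99,"tz":0.75,"ax":0,"ay":0,"az":0},{"gripper":1,"tx":0,"ty":0.99,"tz":0.75,"ax":0,"ay":0,"az":0},{"gripper":1,"tx":0,"ty":0.99,"tz":0.75,"ax":0,"ay":0,"az":0}])

```text
t: 2.58
eef_pos: [0.5363, 0.188, 0.405]
ee_rot: [2.395, 1.57, 0.568]
force: [-0.1, 0.7, 0.2]
width: 0.0874
```

play_rows(steps=[{"gripper":1,"tx":0,"ty":0,"tz":0,"ax":0.98,"ay":0,"az":0},{"gripper":1,"tx":0,"ty":0,"tz":0,"ax":0.98,"ay":0,"az":0},{"gripper":1,"tx":0,"ty":0,"tz":0,"ax":0.98,"ay":0,"az":0},{"gripper":1,"tx":0,"ty":0,"tz":0,"ax":0.98,"ay":0,"az":0},{"gripper":1,"tx":0,"ty":0,"tz":0,"ax":0.98,"ay":0,"az":0},{"gripper":1,"tx":0,"ty":0,"tz":0,"ax":0.98,"ay":0,"az":0},{"gripper":1,"tx":0,"ty":0,"tz":0,"ax":0.98,"ay":0,"az":0},{"gripper":1,"tx":0,"ty":0,"tz":0,"ax":0.98,"ay":0,"az":0},{"gripper":1,"tx":0,"ty":0,"tz":0,"ax":0.98,"ay":0,"az":0},{"gripper":1,"tx":0,"ty":0,"tz":0,"ax":0.98,"ay":0,"az":0},{"gripper":1,"tx":0,"ty":0,"tz":0,"ax":0.98,"ay":0,"az":0},{"gripper":1,"tx":0,"ty":0,"tz":0,"ax":0.98,"ay":0,"az":0},{"gripper":1,"tx":0,"ty":0,"tz":0,"ax":0.98,"ay":0,"az":0},{"gripper":1,"tx":0,"ty":0,"tz":0,"ax":0.98,"ay":0,"az":0},{"gripper":1,"tx":0,"ty":0,"tz":0,"ax":0.98,"ay":0,"az":0},{"gripper":1,"tx":0,"ty":0,"tz":0,"ax":0,"ay":0,"az":0}])

```text
t: 3.92
eef_pos: [0.5356, 0.1893, 0.4048]
ee_rot: [-2.163, 1.571, 0.75]
force: [0.1, 0.4, -0.4]
width: 0.0879
```

Run:
```python
from h import *
T,s=tool(); print(np.round(T,4)); print(s['t'],np.round(s['q'],3),s['force'])
im=save('wrist','w1.png')
for p in [(.537,.19,.155),(.537,.19,.095)]: print(proj('wrist',p,T))
```

```text
[[ 1.000e-04 -2.270e-01 -9.739e-01  5.356e-01]
 [ 1.000e-04 -9.739e-01  2.270e-01  1.893e-01]
 [-1.000e+00 -1.000e-04 -1.000e-04  4.048e-01]
 [ 0.000e+00  0.000e+00  0.000e+00  1.000e+00]]
3.9167 [ 0.684  0.184 -0.228 -0.    -1.159 -0.913] [ 0.0582766   0.39537778 -0.3910889 ]
[203.8722231  252.29742841]
[186.53224899 252.72093644]
```

View pics/w1.png

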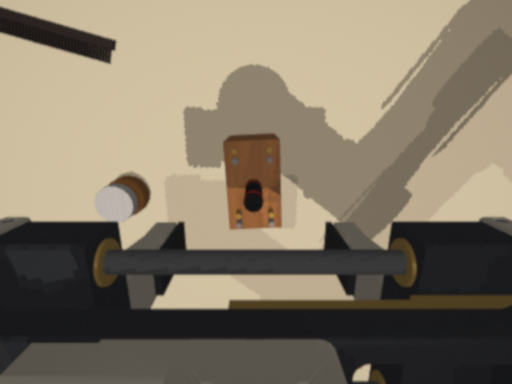

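Run:
```python
from h import *
a=cv2.imread('pics/w1.png')[120:240,200:300]; cv2.imwrite('pics/w1z.png',cv2.resize(a,None,fx=5,fy=5,interpolation=cv2.INTER_CUBIC))
```

```text
(no output)
```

View pics/w1z.png

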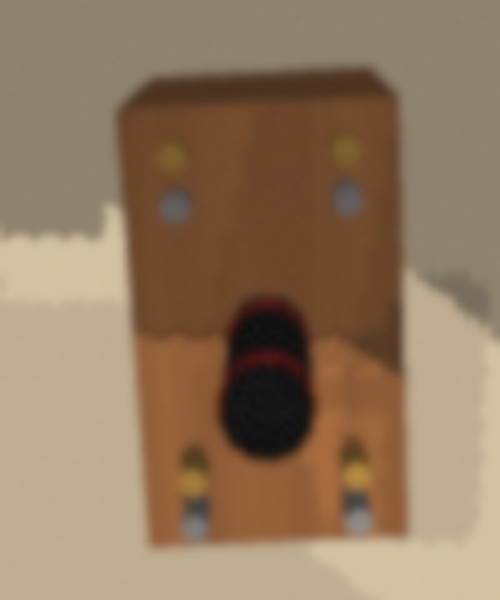

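Run:
```python
from h import *
T,s=tool()
f=lambda x,y,z: onz(ray('wrist',(120+y/5,200+x/5),T),z)
C=np.array([f(x,y,.095) for x,y in [(119,112),(398,97),(406,538),(150,546)]])
print(np.round(C,4),C.mean(0))
for i,j in [(3,0),(2,1),(0,1),(3,2)]:
    d=C[j]-C[i]; print(np.degrees(np.arctan2(d[1],d[0])),np.linalg.norm(d))
print('handle top',f(267,410,.155))
print('tool z ang',np.degrees(np.arctan2(T[1,2],T[0,2])))
```

```text
[[0.5558 0.1368 0.095 ]
 [0.4983 0.1467 0.095 ]
 [0.5161 0.2445 0.095 ]
 [0.5736 0.2335 0.095 ]] [0.53596911 0.19035336 0.095     ]
-100.42766249844954 0.09834749500490456
-100.30692874843452 0.09947560006257522
170.23624384819627 0.058393601963395346
169.13111244046644 0.05860103441640056
handle top [0.53566186 0.18852563 0.155     ]
tool z ang 167.2374182035764
```

play_rows(steps=[{"gripper":1,"tx":0.8,"ty":0,"tz":0,"ax":-0.42,"ay":0,"az":0},{"gripper":1,"tx":0.8,"ty":0,"tz":0,"ax":0,"ay":0,"az":0},{"gripper":1,"tx":0.8,"ty":0,"tz":0,"ax":0,"ay":0,"az":0},{"gripper":1,"tx":0.8,"ty":0,"tz":0,"ax":0,"ay":0,"az":0},{"gripper":1,"tx":0.8,"ty":0,"tz":0,"ax":0,"ay":0,"az":0},{"gripper":1,"tx":0.68,"ty":0,"tz":0,"ax":0,"ay":0,"az":0},{"gripper":1,"tx":0,"ty":0,"tz":0,"ax":0,"ay":0,"az":0},{"gripper":1,"tx":0,"ty":0,"tz":0,"ax":0,"ay":0,"az":0}])

```text
t: 4.63
eef_pos: [0.5356, 0.1893, 0.2873]
ee_rot: [0.971, 1.569, -2.349]
force: [0.7, -0.5, 0.2]
width: 0.0876
```

Run:
```python
from h import *
T,s=tool(); print(np.round(T[:3,3],4),s['force'])
im=save('wrist','w2.png')
print(proj('wrist',(.5357,.189,.155),T))
```

```text
[0.5356 0.1893 0.2873] [ 0.6663247  -0.48480326  0.21435024]
[281.35396276 252.17754836]
```

View pics/w2.png

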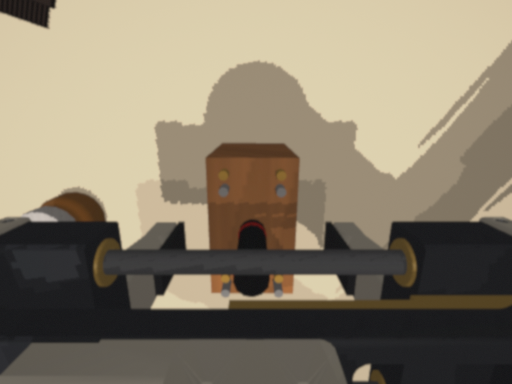

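The handle at column 252 sits between the fingers, whose midpoint is about 255. Closing.

play_rows(steps=[{"gripper":0,"tx":0,"ty":0,"tz":0,"ax":0,"ay":0,"az":0},{"gripper":0,"tx":0,"ty":0,"tz":0,"ax":0,"ay":0,"az":0},{"gripper":0,"tx":0,"ty":0,"tz":0,"ax":0,"ay":0,"az":0},{"gripper":0,"tx":0,"ty":0,"tz":0,"ax":0,"ay":0,"az":0},{"gripper":0,"tx":0,"ty":0,"tz":0,"ax":0,"ay":0,"az":0},{"gripper":0,"tx":0,"ty":0,"tz":0,"ax":0,"ay":0,"az":0},{"gripper":0,"tx":0,"ty":0,"tz":0,"ax":0,"ay":0,"az":0},{"gripper":0,"tx":0,"ty":0,"tz":0,"ax":0,"ay":0,"az":0},{"gripper":0,"tx":0,"ty":0,"tz":0,"ax":0,"ay":0,"az":0},{"gripper":0,"tx":0,"ty":0,"tz":0,"ax":0,"ay":0,"az":0}], newtons=50)

```text
t: 5.52
eef_pos: [0.5356, 0.1894, 0.2876]
ee_rot: [0.755, 1.571, -2.567]
force: [0.5, 0.4, 0.2]
width: 0.0268
```

play_rows(steps=[{"gripper":0,"tx":-0.2,"ty":0,"tz":0,"ax":0,"ay":0,"az":0},{"gripper":0,"tx":-0.4,"ty":0,"tz":0,"ax":0,"ay":0,"az":0},{"gripper":0,"tx":-0.6,"ty":0,"tz":0,"ax":0,"ay":0,"az":0},{"gripper":0,"tx":-0.6,"ty":0,"tz":0,"ax":0,"ay":0,"az":0},{"gripper":0,"tx":-0.6,"ty":0,"tz":0,"ax":0,"ay":0,"az":0},{"gripper":0,"tx":-0.6,"ty":0,"tz":0,"ax":0,"ay":0,"az":0},{"gripper":0,"tx":-0.8,"ty":0,"tz":0,"ax":0,"ay":0,"az":0},{"gripper":0,"tx":-0.8,"ty":0,"tz":0,"ax":0,"ay":0,"az":0},{"gripper":0,"tx":-0.8,"ty":0,"tz":0,"ax":0,"ay":0,"az":0},{"gripper":0,"tx":0,"ty":0,"tz":0,"ax":0,"ay":0,"az":0},{"gripper":0,"tx":0,"ty":0,"tz":0,"ax":0,"ay":0,"az":0}])

```text
t: 6.43
eef_pos: [0.5356, 0.1894, 0.4246]
ee_rot: [-2.295, 1.568, 0.666]
force: [0.4, 0.2, -2.7]
width: 0.0173
```

Run:
```python
from h import *
T,s=tool(); print(np.round(T,4),s['force'],s['moment'],s['width'],np.round(s['q'],3))
a=save('scene','s3.png',(240,130,370,260),5)
a=save('side','d3.png',(160,60,290,190),5)
save('wrist','w3.png')
```

```text
[[ 0.0026 -0.1793 -0.9838  0.5356]
 [ 0.002  -0.9838  0.1793  0.1894]
 [-1.     -0.0024 -0.0022  0.4246]
 [ 0.      0.      0.      1.    ]] [ 0.36571387  0.21154464 -2.66263966] [ 0.11420945 -0.03676573 -0.0407359 ] 0.017251381997553952 [ 0.684  0.17  -0.199  0.    -1.199 -0.865]
```

View pics/s3.png

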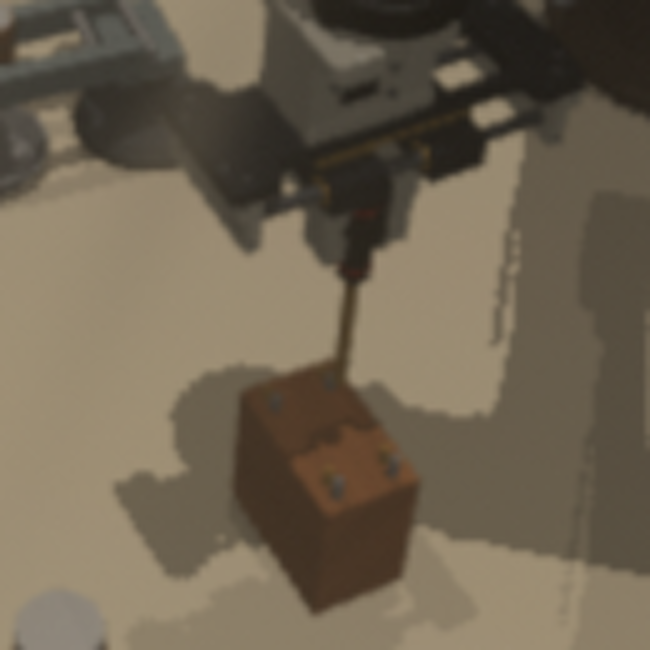

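View pics/d3.png

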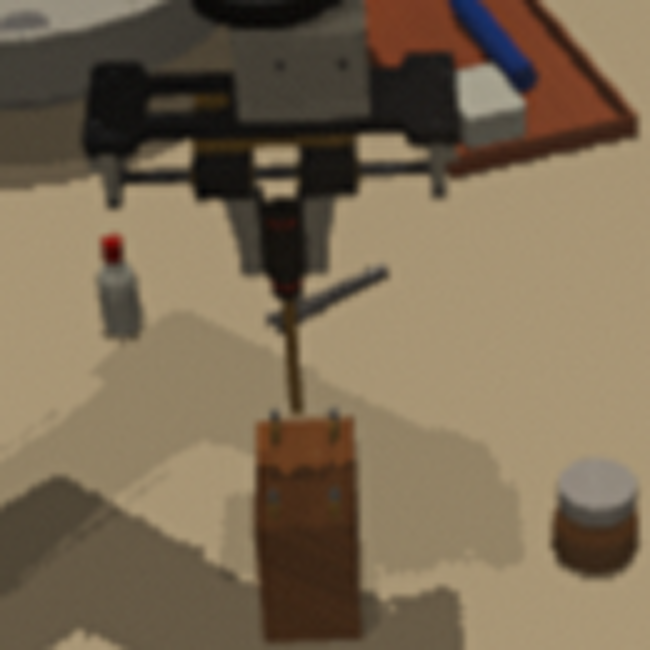

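View pics/w3.png

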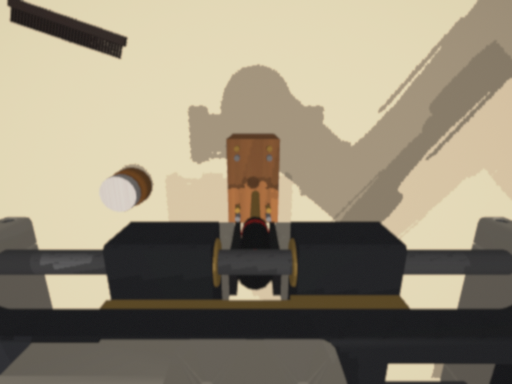

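Run:
```python
from h import *
T,s=tool()
tip=tri([ray('scene',(130+379/5,240+342/5)),ray('side',(60+413/5,160+297/5))]);print('tip',tip)
jun=tri([ray('scene',(130+277/5,240+352/5)),ray('side',(60+298/5,160+288/5))]);print('jun',jun, 'tilt',np.degrees((jun-tip)[:2]/(jun-tip)[2]))
for z in (.1476,.2326,.155):
  p=T[:3,3].copy();p[2]=z
  print(z,proj('scene',p),proj('side',p))
# wrist: tip location prediction
for d in (.159+.115,.159+.03): print(proj('wrist',(T@[d,0,0,1])[:3],T))
# hole/top estimates
for n,pts in dict(scene=[(125+97/12,225+152/12),(125+102/12,225+124/12)],side=[(235+170/12,210+318/12),(235+167/12,210+356/12)]).items():
  print(n,[np.round(onz(ray(n,p),.127),4) for p in pts])
# bias check: block top centre, wrist vs scene vs side known
a=cv2.imread('pics/w3.png')[130:300,200:310]; cv2.imwrite('pics/w3z.png',cv2.resize(a,None,fx=4,fy=4,interpolation=cv2.INTER_CUBIC))
```

```text
tip [0.5341789  0.19185967 0.13891648]
jun [0.53518742 0.19153065 0.2214081 ] tilt [ 0.70048176 -0.22852026]
0.1476 [203.5477569  307.12651266] [140.57475887 219.16434125]
0.2326 [181.98801638 309.99084287] [116.73901035 217.3360336 ]
0.155 [201.76260648 307.36367972] [138.58656735 219.01183814]
[194.99317353 253.69157568]
[231.28261366 253.34817829]
scene [array([ 0.5071, -0.189 ,  0.127 ]), array([ 0.5145, -0.1917,  0.127 ])]
side [array([ 0.508, -0.194,  0.127]), array([ 0.5154, -0.195 ,  0.127 ])]
```

View pics/w3z.png

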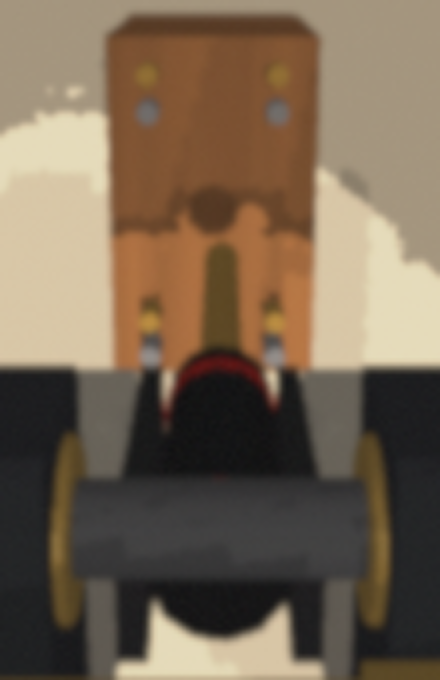

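play_rows(steps=[{"gripper":0,"tx":-0.6,"ty":0,"tz":0,"ax":0,"ay":0,"az":0},{"gripper":0,"tx":-0.4,"ty":0.4,"tz":-0.05,"ax":0,"ay":0,"az":0},{"gripper":0,"tx":0,"ty":0.8,"tz":-0.1,"ax":0,"ay":0,"az":0},{"gripper":0,"tx":0,"ty":0.9,"tz":-0.11,"ax":0,"ay":0,"az":0},{"gripper":0,"tx":0,"ty":0.95,"tz":-0.12,"ax":0,"ay":0,"az":0},{"gripper":0,"tx":0,"ty":0.95,"tz":-0.12,"ax":0,"ay":0,"az":0},{"gripper":0,"tx":0,"ty":0.95,"tz":-0.12,"ax":0,"ay":0,"az":0},{"gripper":0,"tx":0,"ty":0.95,"tz":-0.12,"ax":0,"ay":0,"az":0},{"gripper":0,"tx":0,"ty":0.95,"tz":-0.12,"ax":0,"ay":0,"az":0},{"gripper":0,"tx":0,"ty":0.95,"tz":-0.12,"ax":0,"ay":0,"az":0},{"gripper":0,"tx":0,"ty":0.95,"tz":-0.12,"ax":0,"ay":0,"az":0},{"gripper":0,"tx":0,"ty":0.95,"tz":-0.12,"ax":0,"ay":0,"az":0},{"gripper":0,"tx":0,"ty":0.95,"tz":-0.12,"ax":0,"ay":0,"az":0},{"gripper":0,"tx":0,"ty":0.95,"tz":-0.12,"ax":0,"ay":0,"az":0},{"gripper":0,"tx":0,"ty":0.95,"tz":-0.12,"ax":0,"ay":0,"az":0},{"gripper":0,"tx":0,"ty":0.95,"tz":-0.12,"ax":0,"ay":0,"az":0},{"gripper":0,"tx":0,"ty":0.8,"tz":-0.1,"ax":0,"ay":0,"az":0},{"gripper":0,"tx":0,"ty":0.95,"tz":-0.06,"ax":0,"ay":0,"az":0},{"gripper":0,"tx":0,"ty":0,"tz":0,"ax":0,"ay":0,"az":0},{"gripper":0,"tx":0,"ty":0,"tz":0,"ax":0,"ay":0,"az":0}])

```text
t: 8.25
eef_pos: [0.5124, -0.1953, 0.4472]
ee_rot: [0.114, 1.57, 3.072]
force: [0.3, 0.4, -1.2]
width: 0.0174
```

Run:
```python
from h import *
T,s=tool(); print(np.round(T,4),s['force'],s['moment'],s['width'],np.round(s['q'],3))
a=save('scene','s4.png',(180,50,310,180),5)
a=save('side','d4.png',(180,160,310,290),5)
save('wrist','w4.png',(160,120,340,270),4)
for p in [(.513,-.194,.127),(.506,-.192,.127)]: print(proj('wrist',p,T))
```

```text
[[-1.200e-03 -1.818e-01 -9.833e-01  5.124e-01]
 [ 1.000e-04 -9.833e-01  1.818e-01 -1.953e-01]
 [-1.000e+00  1.000e-04  1.200e-03  4.472e-01]
 [ 0.000e+00  0.000e+00  0.000e+00  1.000e+00]] [ 0.2694683   0.42181301 -1.20361746] [ 0.15053951 -0.0699689  -0.02064832] 0.017372365440169076 [-0.007  0.125 -0.202 -0.    -1.246 -0.176]
[184.62322203 253.14499751]
[185.21116882 259.54641132]
```

View pics/s4.png

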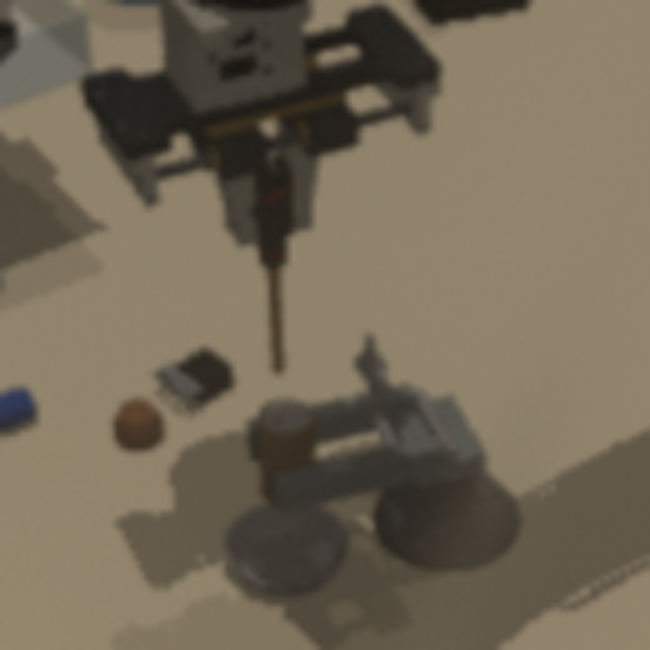

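View pics/d4.png

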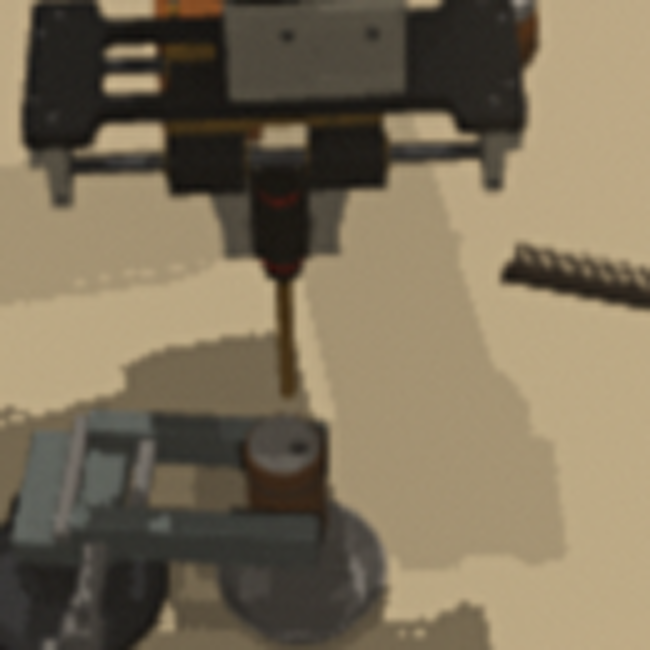

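View pics/w4.png

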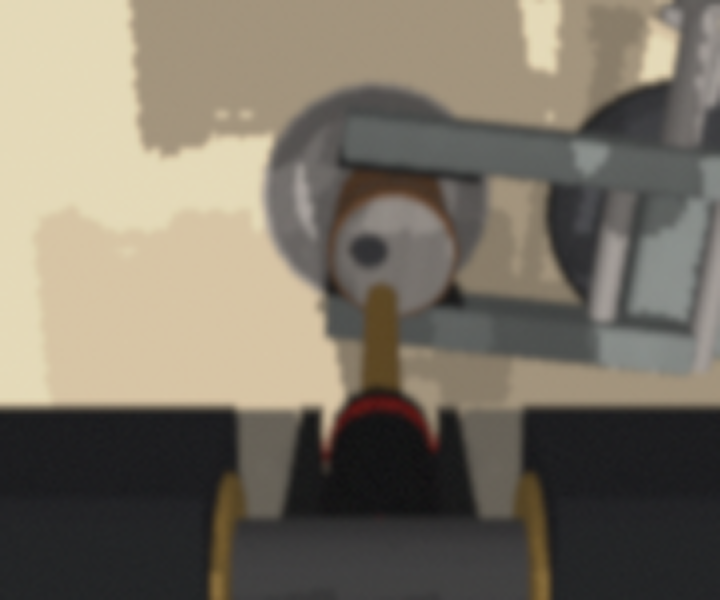

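Run:
```python
from h import *
T,s=tool()
tip=tri([ray('scene',(124.4,235.8)),ray('side',(239.2,237.4))]);print('tip',tip)
jun=tri([ray('scene',(50+265/5,180+272/5)),ray('side',(160+276/5,180+283/5))]);print('jun',jun, 'tilt',np.degrees((jun-tip)[:2]/(jun-tip)[2]))
hole=tri([ray('scene',(133.5,235.3)),ray('side',(249.0,239.7))]);print('hole',hole)
top=tri([ray('scene',(125+97/12,225+152/12)),ray('side',(235+170/12,210+318/12))]);print('top',top)
print('wrist hole',onz(ray('wrist',(182.5,252.2),T),.127),'top',onz(ray('wrist',(183,258.3),T),.127))
for d in (.276,.280,.284):
  for y in (0,): print(d,proj('wrist',(T@[d,y,0.0015,1])[:3],T),)
```

```text
tip [ 0.51103925 -0.19271541  0.16202249]
jun [ 0.51208153 -0.19318272  0.24499796] tilt [ 0.71971355 -0.32268879]
hole [ 0.51465652 -0.19355359  0.12547614]
top [ 0.50704818 -0.19157381  0.12473777]
wrist hole [ 0.51433515 -0.19495767  0.127     ] top [ 0.50765432 -0.19314278  0.127     ]
0.276 [194.40787152 255.23537763]
0.28 [193.26352341 255.22423244]
0.284 [192.15141052 255.2134012 ]
```

play_rows(steps=[{"gripper":0,"tx":0,"ty":-0.01,"tz":-0.13,"ax":0,"ay":0,"az":0},{"gripper":0,"tx":0.4,"ty":0,"tz":0,"ax":0,"ay":0,"az":0},{"gripper":0,"tx":0.4,"ty":0,"tz":0,"ax":0,"ay":0,"az":0},{"gripper":0,"tx":0.3,"ty":0,"tz":0,"ax":0,"ay":0,"az":0},{"gripper":0,"tx":0,"ty":0,"tz":0,"ax":0,"ay":0,"az":0},{"gripper":0,"tx":0,"ty":0,"tz":0,"ax":0,"ay":0,"az":0}])

```text
t: 8.9
eef_pos: [0.5161, -0.1942, 0.4192]
ee_rot: [0.191, 1.569, -3.13]
force: [-0.2, -0.5, -1.0]
width: 0.0173
```

Run:
```python
from h import *
T,s=tool(); print(np.round(T[:3,3],4),s['force'],s['moment'],s['width'])
a=save('scene','s5.png',(210,100,270,160),10)
a=save('side','d5.png',(210,220,270,280),10)
save('wrist','w5.png',(220,140,300,230),6)
```

```text
[ 0.5161 -0.1942  0.4192] [-0.15499376 -0.5157871  -1.02036661] [ 0.04252856 -0.09692093  0.04695046] 0.017265916978467504
```

View pics/s5.png

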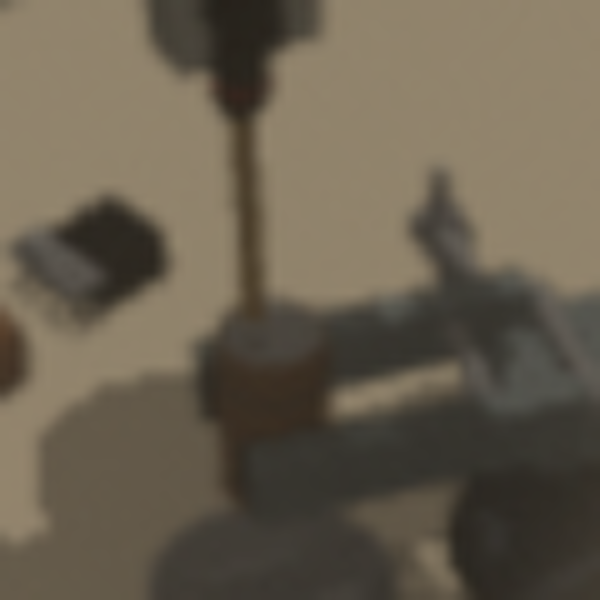

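View pics/d5.png

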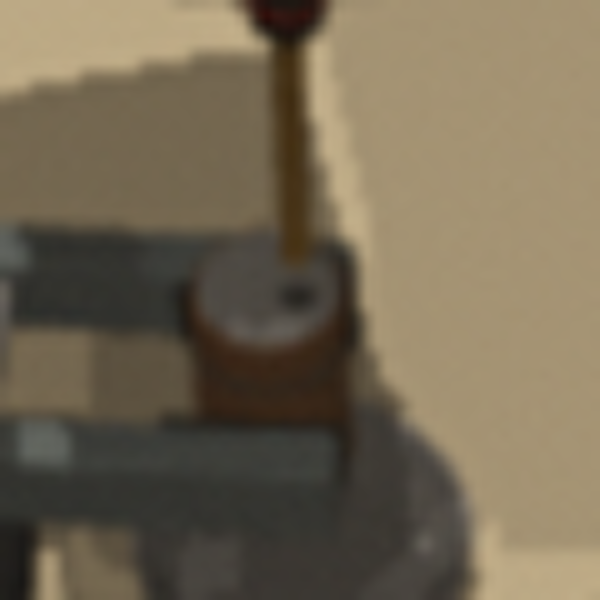

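View pics/w5.png

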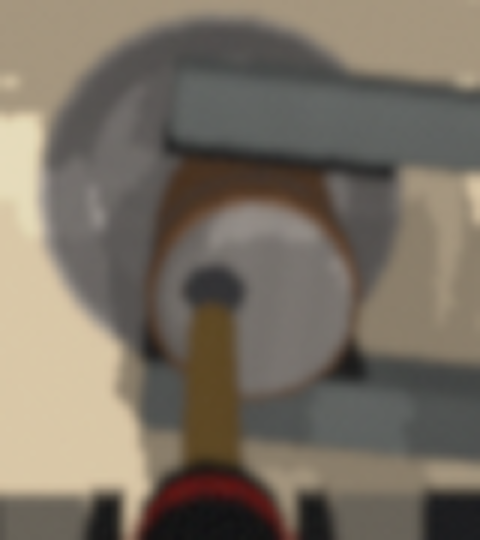

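Run:
```python
from h import *
T,s=tool()
# tip bottom centre approx 
tip=tri([ray('scene',(100+31.2,210+25.4)),ray('side',(220+26.2,210+29.5))]);print('tip',tip)
hole=tri([ray('scene',(133.5,235.3)),ray('side',(220+29.4,210+29.7))]);print('hole',hole)
print('wrist hole',onz(ray('wrist',(140+287/6,220+213/6),T),.127))
for d in (.276,.280,.284): print(d,proj('wrist',(T@[d,0,0.0015,1])[:3],T), 'seen',140+306/6,220+212/6)
```

```text
tip [ 0.51446512 -0.19286405  0.13541185]
hole [ 0.51438994 -0.194187    0.12487735]
wrist hole [ 0.51437444 -0.19599498  0.127     ]
0.276 [194.40765888 255.23402683] seen 191.0 255.33333333333334
0.28 [193.26331799 255.22290048] seen 191.0 255.33333333333334
0.284 [192.15121208 255.21208755] seen 191.0 255.33333333333334
```

play_rows(steps=[{"gripper":0,"tx":0,"ty":0.07,"tz":0,"ax":0,"ay":0,"az":0},{"gripper":0,"tx":0.06,"ty":0,"tz":0,"ax":0,"ay":0,"az":0},{"gripper":0,"tx":0.06,"ty":0,"tz":0,"ax":0,"ay":0,"az":0},{"gripper":0,"tx":0.06,"ty":0,"tz":0,"ax":0,"ay":0,"az":0},{"gripper":0,"tx":0.04,"ty":0,"tz":0,"ax":0,"ay":0,"az":0},{"gripper":0,"tx":0.04,"ty":0,"tz":0,"ax":0,"ay":0,"az":0},{"gripper":0,"tx":0,"ty":0,"tz":0,"ax":0,"ay":0,"az":0}])

```text
t: 9.63
eef_pos: [0.5158, -0.1961, 0.4134]
ee_rot: [-0.034, 1.57, 2.927]
force: [0.8, -0.3, -0.3]
width: 0.0171
```

play_rows(steps=[{"gripper":0,"tx":0.04,"ty":0,"tz":0,"ax":0,"ay":0,"az":0},{"gripper":0,"tx":0.04,"ty":0,"tz":0,"ax":0,"ay":0,"az":0},{"gripper":0,"tx":0,"ty":0,"tz":0,"ax":0,"ay":0,"az":0}])

```text
t: 9.88
eef_pos: [0.5159, -0.1961, 0.4114]
ee_rot: [-0.062, 1.571, 2.899]
force: [0.1, -0.6, -0.7]
width: 0.0172
```

Run:
```python
from h import *
T,s=tool(); print(np.round(T[:3,3],4),s['force'],s['moment'],s['width'])
a=save('scene','s6.png',(210,100,270,160),10)
a=save('side','d6.png',(210,220,270,280),10)
save('wrist','w6.png',(220,140,300,230),6)
```

```text
[ 0.5159 -0.1961  0.4114] [ 0.07170329 -0.56488003 -0.67325815] [ 0.11596945 -0.0376819  -0.00529653] 0.017214935069952846
```

View pics/d6.png

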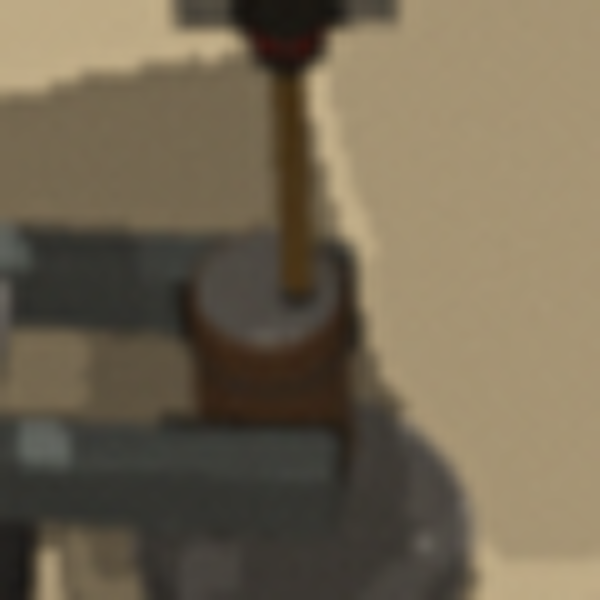

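View pics/w6.png

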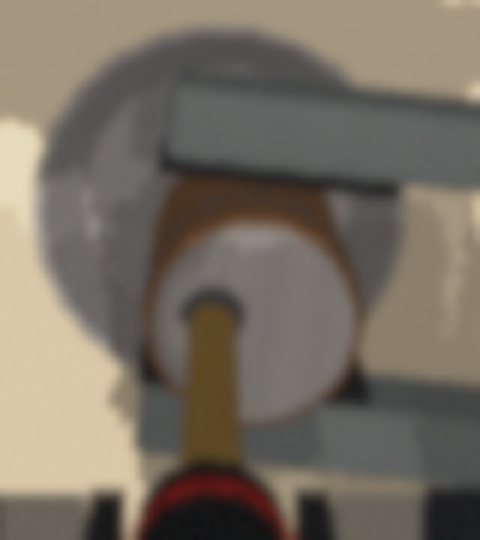

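Aligned so far: in the wrist view the tip overlaps the opening at (213,310 in the crop), and there's no contact force yet. I'll keep feeling downward.

play_rows(steps=[{"gripper":0,"tx":0.03,"ty":0,"tz":0,"ax":0,"ay":0,"az":0},{"gripper":0,"tx":0.03,"ty":0,"tz":0,"ax":0,"ay":0,"az":0},{"gripper":0,"tx":0.03,"ty":0,"tz":0,"ax":0,"ay":0,"az":0},{"gripper":0,"tx":0,"ty":0,"tz":0,"ax":0,"ay":0,"az":0}])

```text
t: 10.37
eef_pos: [0.5158, -0.1961, 0.4092]
ee_rot: [-0.242, 1.571, 2.719]
force: [0.2, 0.2, -1.7]
width: 0.0173
```

play_rows(steps=[{"gripper":0,"tx":0.03,"ty":0,"tz":0,"ax":0,"ay":0,"az":0},{"gripper":0,"tx":0.03,"ty":0,"tz":0,"ax":0,"ay":0,"az":0},{"gripper":0,"tx":0,"ty":0,"tz":0,"ax":0,"ay":0,"az":0}])

```text
t: 10.62
eef_pos: [0.5159, -0.1961, 0.4077]
ee_rot: [-0.207, 1.571, 2.754]
force: [-0.1, -0.5, -1.7]
width: 0.017
```

play_rows(steps=[{"gripper":0,"tx":0.03,"ty":0,"tz":0,"ax":0,"ay":0,"az":0},{"gripper":0,"tx":0.03,"ty":0,"tz":0,"ax":0,"ay":0,"az":0},{"gripper":0,"tx":0,"ty":0,"tz":0,"ax":0,"ay":0,"az":0}])

```text
t: 10.87
eef_pos: [0.5158, -0.1961, 0.4062]
ee_rot: [-0.057, 1.571, 2.905]
force: [0.3, -0.7, -1.1]
width: 0.0174
```

play_rows(steps=[{"gripper":0,"tx":0.03,"ty":0,"tz":0,"ax":0,"ay":0,"az":0},{"gripper":0,"tx":0.03,"ty":0,"tz":0,"ax":0,"ay":0,"az":0},{"gripper":0,"tx":0.03,"ty":0,"tz":0,"ax":0,"ay":0,"az":0},{"gripper":0,"tx":0,"ty":0,"tz":0,"ax":0,"ay":0,"az":0}])

```text
t: 11.2
eef_pos: [0.5158, -0.1961, 0.404]
ee_rot: [-0.128, 1.571, 2.833]
force: [0.4, -0.4, -1.1]
width: 0.0172
```

play_rows(steps=[{"gripper":0,"tx":0.03,"ty":0,"tz":0,"ax":0,"ay":0,"az":0},{"gripper":0,"tx":0.03,"ty":0,"tz":0,"ax":0,"ay":0,"az":0},{"gripper":0,"tx":0.03,"ty":0,"tz":0,"ax":0,"ay":0,"az":0},{"gripper":0,"tx":0,"ty":0,"tz":0,"ax":0,"ay":0,"az":0}])

```text
t: 11.53
eef_pos: [0.5158, -0.1961, 0.4017]
ee_rot: [-0.053, 1.571, 2.909]
force: [-0.1, 0.1, -0.2]
width: 0.0169
```

Run:
```python
from h import *
T,s=tool(); print(np.round(T[:3,3],4),s['force'],s['moment'],s['width'])
a=save('side','d7.png',(210,220,270,280),10)
save('wrist','w7.png',(220,140,300,230),6)
```

```text
[ 0.5158 -0.1961  0.4017] [-0.07895781  0.14033673 -0.17931926] [ 0.10440754 -0.05062564  0.04425781] 0.01689608087351158
```

View pics/d7.png

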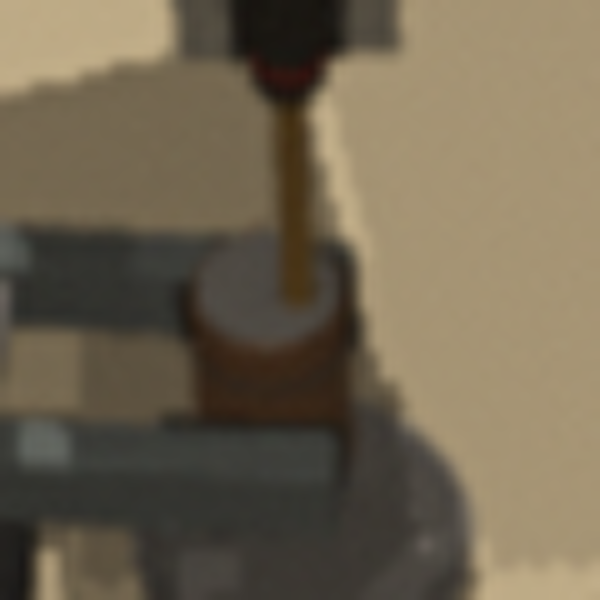

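View pics/w7.png

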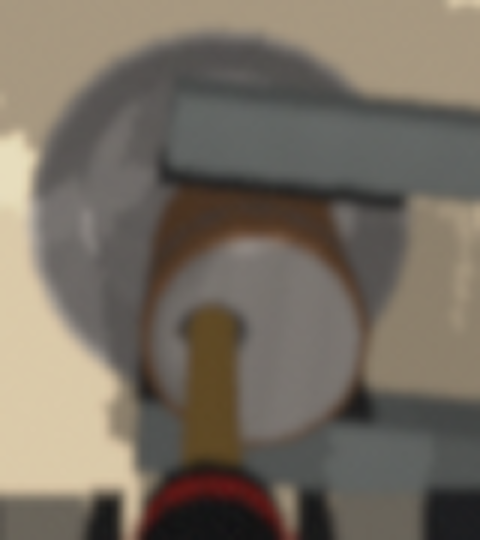

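The visible shank length has shortened from about 230 to 208 px in the crop, and there's no force. The tip is entering the opening.

play_rows(steps=[{"gripper":0,"tx":0.04,"ty":0,"tz":0,"ax":0,"ay":0,"az":0},{"gripper":0,"tx":0.04,"ty":0,"tz":0,"ax":0,"ay":0,"az":0},{"gripper":0,"tx":0.04,"ty":0,"tz":0,"ax":0,"ay":0,"az":0},{"gripper":0,"tx":0.04,"ty":0,"tz":0,"ax":0,"ay":0,"az":0},{"gripper":0,"tx":0,"ty":0,"tz":0,"ax":0,"ay":0,"az":0}])

```text
t: 12.05
eef_pos: [0.5158, -0.1961, 0.3976]
ee_rot: [-0.012, 1.57, 2.949]
force: [-1.0, 0.7, -0.7]
width: 0.017
```

play_rows(steps=[{"gripper":0,"tx":0.04,"ty":0,"tz":0,"ax":0,"ay":0,"az":0},{"gripper":0,"tx":0.04,"ty":0,"tz":0,"ax":0,"ay":0,"az":0},{"gripper":0,"tx":0.04,"ty":0,"tz":0,"ax":0,"ay":0,"az":0},{"gripper":0,"tx":0.04,"ty":0,"tz":0,"ax":0,"ay":0,"az":0},{"gripper":0,"tx":0.04,"ty":0,"tz":0,"ax":0,"ay":0,"az":0},{"gripper":0,"tx":0.04,"ty":0,"tz":0,"ax":0,"ay":0,"az":0},{"gripper":0,"tx":0,"ty":0,"tz":0,"ax":0,"ay":0,"az":0}])

```text
t: 12.63
eef_pos: [0.5158, -0.1961, 0.3916]
ee_rot: [-0.061, 1.57, 2.9]
force: [-0.1, -0.1, -1.8]
width: 0.0172
```

play_rows(steps=[{"gripper":0,"tx":0.04,"ty":0,"tz":0,"ax":0,"ay":0,"az":0},{"gripper":0,"tx":0.04,"ty":0,"tz":0,"ax":0,"ay":0,"az":0},{"gripper":0,"tx":0.04,"ty":0,"tz":0,"ax":0,"ay":0,"az":0},{"gripper":0,"tx":0.04,"ty":0,"tz":0,"ax":0,"ay":0,"az":0},{"gripper":0,"tx":0.04,"ty":0,"tz":0,"ax":0,"ay":0,"az":0},{"gripper":0,"tx":0.04,"ty":0,"tz":0,"ax":0,"ay":0,"az":0},{"gripper":0,"tx":0,"ty":0,"tz":0,"ax":0,"ay":0,"az":0}])

```text
t: 13.22
eef_pos: [0.5158, -0.1961, 0.3856]
ee_rot: [-0.025, 1.57, 2.936]
force: [0.4, 0.4, -1.8]
width: 0.0172
```

play_rows(steps=[{"gripper":0,"tx":0.04,"ty":0,"tz":0,"ax":0,"ay":0,"az":0},{"gripper":0,"tx":0.04,"ty":0,"tz":0,"ax":0,"ay":0,"az":0},{"gripper":0,"tx":0.04,"ty":0,"tz":0,"ax":0,"ay":0,"az":0},{"gripper":0,"tx":0.04,"ty":0,"tz":0,"ax":0,"ay":0,"az":0},{"gripper":0,"tx":0,"ty":0,"tz":0,"ax":0,"ay":0,"az":0}])

```text
t: 13.63
eef_pos: [0.5158, -0.1961, 0.3817]
ee_rot: [-0.019, 1.57, 2.942]
force: [-0.5, -0.2, -1.4]
width: 0.0169
```

play_rows(steps=[{"gripper":0,"tx":0.03,"ty":0,"tz":0,"ax":0,"ay":0,"az":0},{"gripper":0,"tx":0.03,"ty":0,"tz":0,"ax":0,"ay":0,"az":0},{"gripper":0,"tx":0.03,"ty":0,"tz":0,"ax":0,"ay":0,"az":0},{"gripper":0,"tx":0.03,"ty":0,"tz":0,"ax":0,"ay":0,"az":0},{"gripper":0,"tx":0,"ty":0,"tz":0,"ax":0,"ay":0,"az":0}])

```text
t: 14.05
eef_pos: [0.5158, -0.1961, 0.3787]
ee_rot: [0.036, 1.571, 2.997]
force: [0.0, -0.1, -1.0]
width: 0.0172
```

play_rows(steps=[{"gripper":0,"tx":0.03,"ty":0,"tz":0,"ax":0,"ay":0,"az":0},{"gripper":0,"tx":0.03,"ty":0,"tz":0,"ax":0,"ay":0,"az":0},{"gripper":0,"tx":0.03,"ty":0,"tz":0,"ax":0,"ay":0,"az":0},{"gripper":0,"tx":0,"ty":0,"tz":0,"ax":0,"ay":0,"az":0}])

```text
t: 14.38
eef_pos: [0.5159, -0.1961, 0.3766]
ee_rot: [0.533, 1.571, -2.789]
force: [0.3, -0.2, -2.1]
width: 0.017
```

play_rows(steps=[{"gripper":0,"tx":0.03,"ty":0,"tz":0,"ax":0,"ay":0,"az":0},{"gripper":0,"tx":0.03,"ty":0,"tz":0,"ax":0,"ay":0,"az":0},{"gripper":0,"tx":0.03,"ty":0,"tz":0,"ax":0,"ay":0,"az":0},{"gripper":0,"tx":0,"ty":0,"tz":0,"ax":0,"ay":0,"az":0}])

```text
t: 14.72
eef_pos: [0.5162, -0.1962, 0.3753]
ee_rot: [2.939, 1.569, -0.383]
force: [0.7, 0.1, 4.5]
width: 0.0174
```

play_rows(steps=[{"gripper":0,"tx":0.03,"ty":0,"tz":0,"ax":0,"ay":0,"az":0},{"gripper":0,"tx":0.03,"ty":0,"tz":0,"ax":0,"ay":0,"az":0},{"gripper":0,"tx":0.03,"ty":0,"tz":0,"ax":0,"ay":0,"az":0}])

```text
t: 14.97
eef_pos: [0.5164, -0.1964, 0.3741]
ee_rot: [2.888, 1.568, -0.433]
force: [-2.4, 1.3, 12.6]
width: 0.017
```

play_rows(steps=[{"gripper":0,"tx":0.03,"ty":0,"tz":0,"ax":0,"ay":0,"az":0},{"gripper":0,"tx":0.03,"ty":0,"tz":0,"ax":0,"ay":0,"az":0}])

```text
t: 15.13
eef_pos: [0.5165, -0.1964, 0.3731]
ee_rot: [2.895, 1.567, -0.426]
force: [-3.1, 1.1, 14.3]
width: 0.0172
```

play_rows(steps=[{"gripper":0,"tx":0.03,"ty":0,"tz":0,"ax":0,"ay":0,"az":0},{"gripper":0,"tx":0.03,"ty":0,"tz":0,"ax":0,"ay":0,"az":0}])

```text
t: 15.3
eef_pos: [0.5165, -0.1964, 0.3717]
ee_rot: [2.897, 1.567, -0.424]
force: [-2.2, -0.4, 14.5]
width: 0.0176
```

play_rows(steps=[{"gripper":0,"tx":0.03,"ty":0,"tz":0,"ax":0,"ay":0,"az":0},{"gripper":0,"tx":0.03,"ty":0,"tz":0,"ax":0,"ay":0,"az":0},{"gripper":0,"tx":0.03,"ty":0,"tz":0,"ax":0,"ay":0,"az":0}])

```text
t: 15.55
eef_pos: [0.5165, -0.1964, 0.3694]
ee_rot: [2.903, 1.567, -0.418]
force: [-3.1, 1.1, 15.1]
width: 0.0168
```

play_rows(steps=[{"gripper":0,"tx":0.03,"ty":0,"tz":0,"ax":0,"ay":0,"az":0},{"gripper":0,"tx":0.03,"ty":0,"tz":0,"ax":0,"ay":0,"az":0},{"gripper":0,"tx":0.03,"ty":0,"tz":0,"ax":0,"ay":0,"az":0},{"gripper":0,"tx":0.03,"ty":0,"tz":0,"ax":0,"ay":0,"az":0}])

```text
t: 15.88
eef_pos: [0.5165, -0.1964, 0.3664]
ee_rot: [2.907, 1.567, -0.414]
force: [-1.8, 0.8, 14.2]
width: 0.0172
```

Run:
```python
from h import *
T,s=tool(); print(np.round(T,4),s['force'],s['moment'],s['width'])
a=save('side','d8.png',(190,200,290,300),6)
save('wrist','w8.png',(200,140,320,300),5)
```

```text
[[ 3.400e-03 -1.786e-01 -9.839e-01  5.165e-01]
 [-1.500e-03 -9.839e-01  1.786e-01 -1.964e-01]
 [-1.000e+00  9.000e-04 -3.600e-03  3.664e-01]
 [ 0.000e+00  0.000e+00  0.000e+00  1.000e+00]] [-1.77451558  0.77498877 14.22538492] [ 0.69890803  1.07208782 -0.01484446] 0.017161301617623963
```

View pics/d8.png

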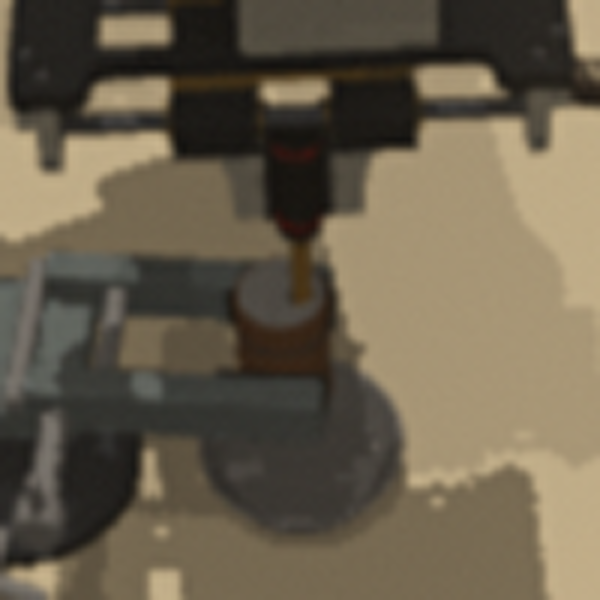

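View pics/w8.png

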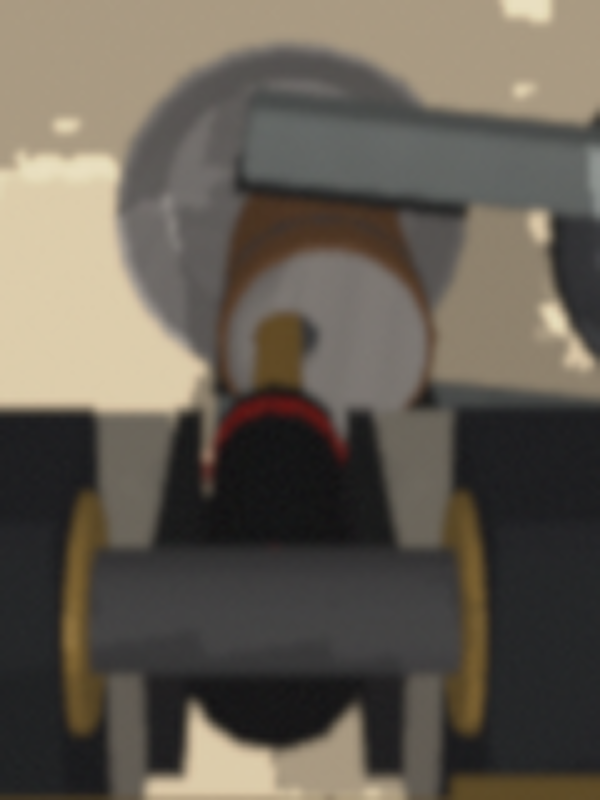

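play_rows(steps=[{"gripper":0,"tx":0.03,"ty":0,"tz":0.02,"ax":0,"ay":0,"az":0},{"gripper":0,"tx":0.03,"ty":0,"tz":0.02,"ax":0,"ay":0,"az":0},{"gripper":0,"tx":0.03,"ty":0,"tz":0,"ax":0,"ay":0,"az":0},{"gripper":0,"tx":0.03,"ty":0,"tz":0,"ax":0,"ay":0,"az":0}])

```text
t: 16.32
eef_pos: [0.5158, -0.1962, 0.3633]
ee_rot: [2.995, 1.566, -0.326]
force: [-1.4, 0.0, 11.7]
width: 0.0174
```

play_rows(steps=[{"gripper":0,"tx":0.03,"ty":0,"tz":0,"ax":0,"ay":0,"az":0},{"gripper":0,"tx":0.03,"ty":0,"tz":0,"ax":0,"ay":0,"az":0},{"gripper":0,"tx":0.03,"ty":0,"tz":0,"ax":0,"ay":0,"az":0},{"gripper":0,"tx":0.03,"ty":0,"tz":0,"ax":0,"ay":0,"az":0}])

```text
t: 16.65
eef_pos: [0.5157, -0.1961, 0.3597]
ee_rot: [3.039, 1.567, -0.282]
force: [0.6, -0.0, 6.0]
width: 0.017
```

play_rows(steps=[{"gripper":0,"tx":0.03,"ty":0,"tz":0,"ax":0,"ay":0,"az":0},{"gripper":0,"tx":0.03,"ty":0,"tz":0,"ax":0,"ay":0,"az":0},{"gripper":0,"tx":0.03,"ty":0,"tz":0,"ax":0,"ay":0,"az":0},{"gripper":0,"tx":0.03,"ty":0,"tz":0,"ax":0,"ay":0,"az":0}])

```text
t: 16.98
eef_pos: [0.5146, -0.1959, 0.3543]
ee_rot: [-0.125, 1.57, 2.836]
force: [-0.5, -0.1, -1.1]
width: 0.0175
```

The force fell to zero at TCP z ≈ 0.355, so the bush has probably dropped. Checking.

Run:
```python
from h import *
T,s=tool(); print(np.round(T[:3,3],4),s['force'])
a=save('side','d9.png',(190,200,290,300),6)
save('wrist','w9.png',(180,120,320,240),5)
save('scene','s9.png',(190,90,300,190),6)
for c in('scene','side','wrist'): print(c,[(np.round(a['location'],1),round(a['confidence'],2)) for a in finder.pinpoint('bush',c)])
```

```text
[ 0.5146 -0.1959  0.3543] [-0.5032462  -0.09987087 -1.05876372]
scene [(array([159.9, 238. ]), 0.54)]
side []
wrist []
```

View pics/d9.png

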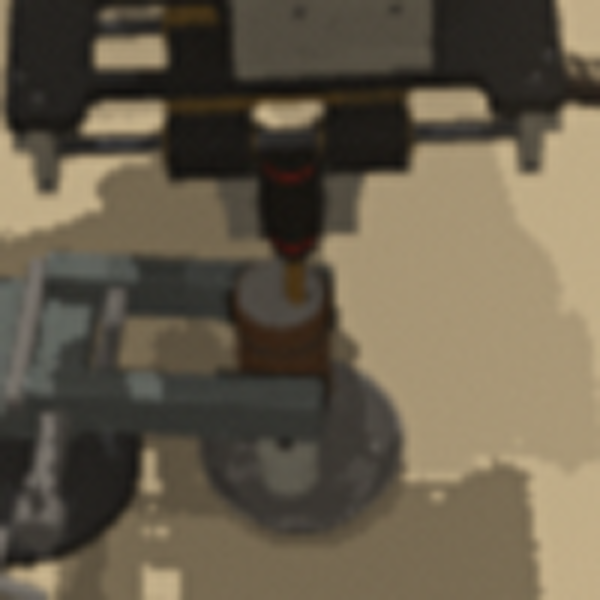

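View pics/w9.png

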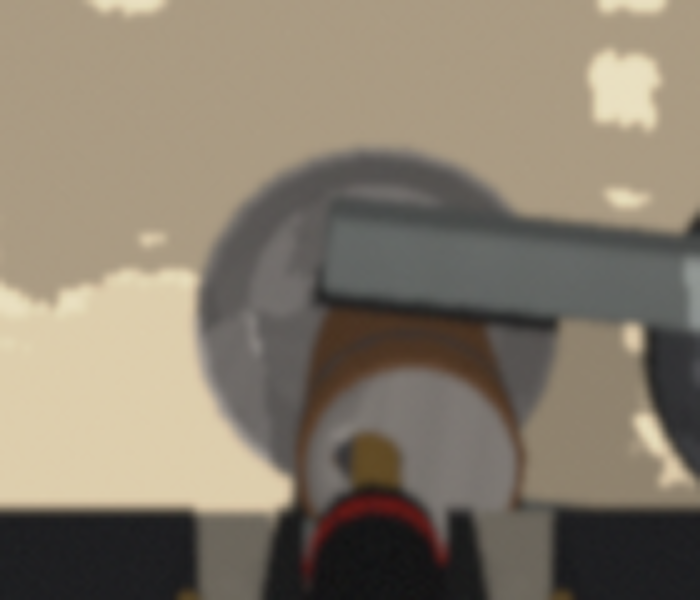

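View pics/s9.png

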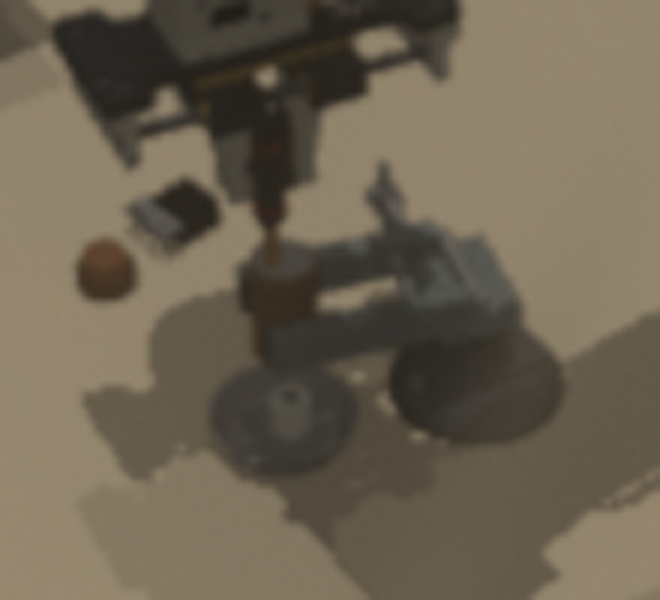

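The bush is in the dish, at about (292,465) in the side crop and (292,408) in the scene crop. Now I'll withdraw, staying clear of the −x edge.

play_rows(steps=[{"gripper":0,"tx":-0.05,"ty":0,"tz":-0.03,"ax":0,"ay":0,"az":0},{"gripper":0,"tx":-0.1,"ty":0,"tz":0,"ax":0,"ay":0,"az":0},{"gripper":0,"tx":-0.15,"ty":0,"tz":0,"ax":0,"ay":0,"az":0},{"gripper":0,"tx":-0.2,"ty":0,"tz":0,"ax":0,"ay":0,"az":0},{"gripper":0,"tx":-0.2,"ty":0,"tz":0,"ax":0,"ay":0,"az":0},{"gripper":0,"tx":-0.2,"ty":0,"tz":0,"ax":0,"ay":0,"az":0}])

```text
t: 17.78
eef_pos: [0.5157, -0.1961, 0.3782]
ee_rot: [3.107, 1.57, -0.215]
force: [-0.7, 0.2, -1.2]
width: 0.017
```

play_rows(steps=[{"gripper":0,"tx":-0.2,"ty":0,"tz":0,"ax":0,"ay":0,"az":0},{"gripper":0,"tx":-0.25,"ty":0,"tz":0,"ax":0,"ay":0,"az":0},{"gripper":0,"tx":-0.25,"ty":0,"tz":0,"ax":0,"ay":0,"az":0},{"gripper":0,"tx":-0.3,"ty":0,"tz":0,"ax":0,"ay":0,"az":0},{"gripper":0,"tx":-0.3,"ty":0,"tz":0,"ax":0,"ay":0,"az":0},{"gripper":0,"tx":-0.4,"ty":0,"tz":0,"ax":0,"ay":0,"az":0},{"gripper":0,"tx":-0.4,"ty":0,"tz":0,"ax":0,"ay":0,"az":0},{"gripper":0,"tx":-0.4,"ty":0,"tz":0,"ax":0,"ay":0,"az":0},{"gripper":0,"tx":-0.4,"ty":0,"tz":0,"ax":0,"ay":0,"az":0},{"gripper":0,"tx":0,"ty":0,"tz":0,"ax":0,"ay":0,"az":0}])

```text
t: 18.62
eef_pos: [0.5161, -0.1962, 0.4527]
ee_rot: [3.097, 1.567, -0.225]
force: [0.5, -0.4, -0.9]
width: 0.0173
```

Run:
```python
from h import *
T,s=tool(); print(np.round(T,4),s['force'])
a=save('side','d10.png',(180,160,310,290),5)
save('wrist','w10.png',(200,120,320,300),4)
save('scene','s10.png',(180,50,310,180),5)
```

```text
[[ 3.600e-03 -1.792e-01 -9.838e-01  5.161e-01]
 [-8.000e-04 -9.838e-01  1.792e-01 -1.962e-01]
 [-1.000e+00  2.000e-04 -3.700e-03  4.527e-01]
 [ 0.000e+00  0.000e+00  0.000e+00  1.000e+00]] [ 0.53616864 -0.43968528 -0.91915089]
```

View pics/d10.png

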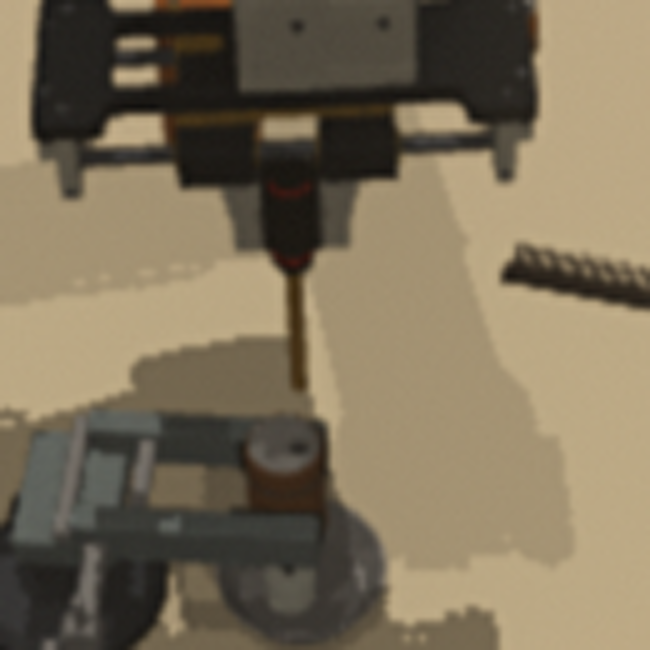

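View pics/w10.png

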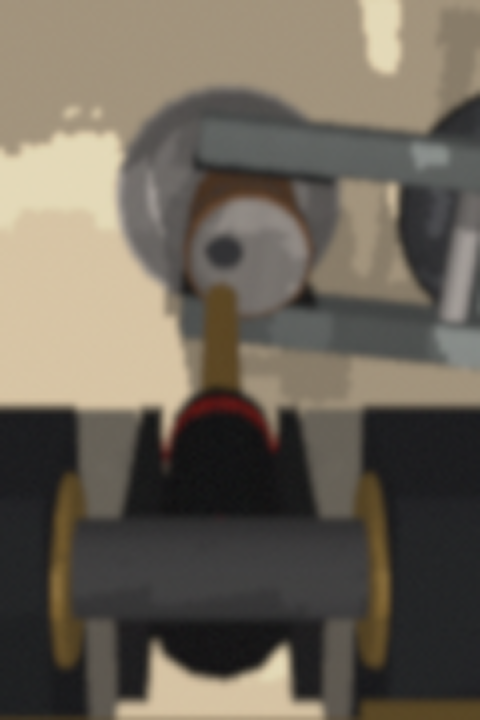

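View pics/s10.png

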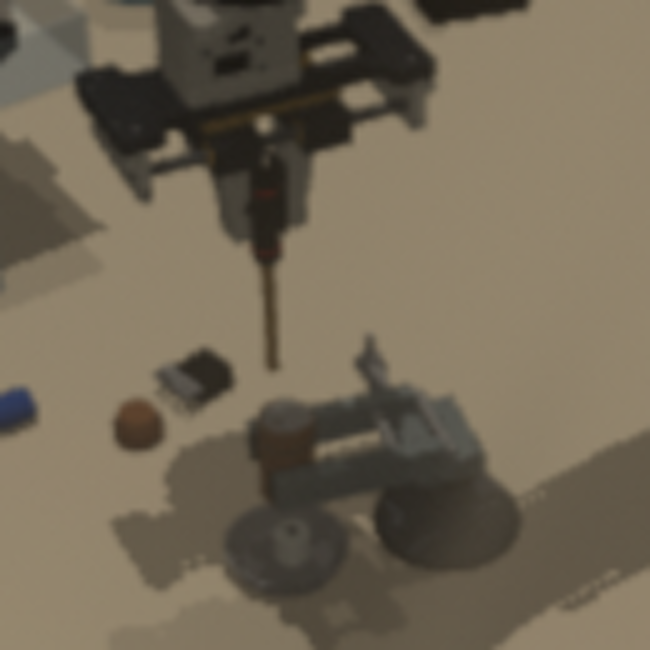

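play_rows(steps=[{"gripper":0,"tx":0,"ty":-0.4,"tz":0.05,"ax":0,"ay":0,"az":0},{"gripper":0,"tx":0,"ty":-0.8,"tz":0.1,"ax":0,"ay":0,"az":0},{"gripper":0,"tx":0,"ty":-0.9,"tz":0.12,"ax":0,"ay":0,"az":0},{"gripper":0,"tx":0,"ty":-0.95,"tz":0.12,"ax":0,"ay":0,"az":0},{"gripper":0,"tx":0,"ty":-0.95,"tz":0.12,"ax":0,"ay":0,"az":0},{"gripper":0,"tx":0,"ty":-0.95,"tz":0.13,"ax":0,"ay":0,"az":0},{"gripper":0,"tx":0,"ty":-0.95,"tz":0.13,"ax":0,"ay":0,"az":0},{"gripper":0,"tx":0,"ty":-0.95,"tz":0.13,"ax":0,"ay":0,"az":0},{"gripper":0,"tx":0,"ty":-0.95,"tz":0.13,"ax":0,"ay":0,"az":0},{"gripper":0,"tx":0,"ty":-0.95,"tz":0.13,"ax":0,"ay":0,"az":0},{"gripper":0,"tx":0,"ty":-0.95,"tz":0.13,"ax":0,"ay":0,"az":0},{"gripper":0,"tx":0,"ty":-0.95,"tz":0.13,"ax":0,"ay":0,"az":0},{"gripper":0,"tx":0,"ty":-0.95,"tz":0.13,"ax":0,"ay":0,"az":0},{"gripper":0,"tx":0,"ty":-0.95,"tz":0.13,"ax":0,"ay":0,"az":0},{"gripper":0,"tx":0,"ty":-0.95,"tz":0.13,"ax":0,"ay":0,"az":0},{"gripper":0,"tx":0,"ty":-0.95,"tz":0.13,"ax":0,"ay":0,"az":0},{"gripper":0,"tx":0,"ty":-0.86,"tz":0.09,"ax":0,"ay":0,"az":0},{"gripper":0,"tx":0.6,"ty":0,"tz":0,"ax":0,"ay":0,"az":0},{"gripper":0,"tx":0.6,"ty":0,"tz":0,"ax":0,"ay":0,"az":0},{"gripper":0,"tx":0,"ty":0,"tz":0,"ax":0,"ay":0,"az":0}])

```text
t: 20.43
eef_pos: [0.5332, 0.1902, 0.4162]
ee_rot: [0.628, 1.565, -2.694]
force: [-0.6, -0.3, -1.4]
width: 0.0175
```

Run:
```python
from h import *
T,s=tool(); print(np.round(T,4),s['force'])
a=save('side','d11.png',(180,100,260,180),8)
save('wrist','w11.png',(200,120,310,240),5)
save('scene','s11.png',(260,150,350,240),7)
```

```text
[[-0.0054 -0.179  -0.9838  0.5332]
 [-0.0026 -0.9839  0.179   0.1902]
 [-1.      0.0035  0.0049  0.4162]
 [ 0.      0.      0.      1.    ]] [-0.63395249 -0.33429589 -1.37152692]
```

View pics/d11.png

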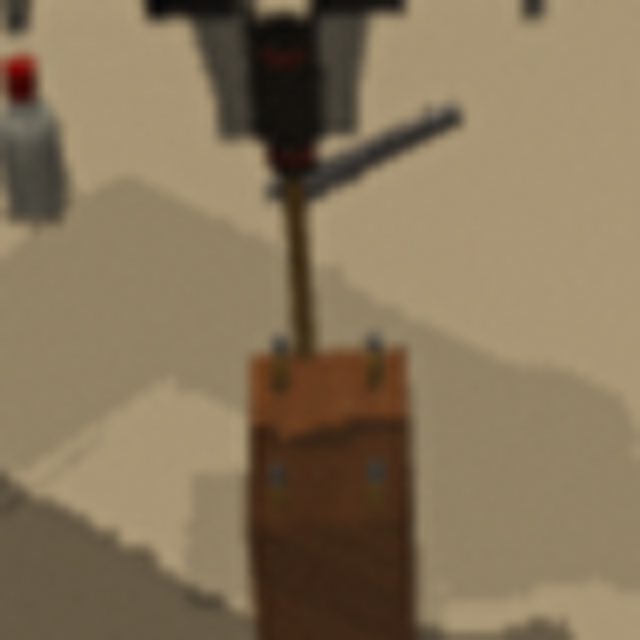

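View pics/w11.png

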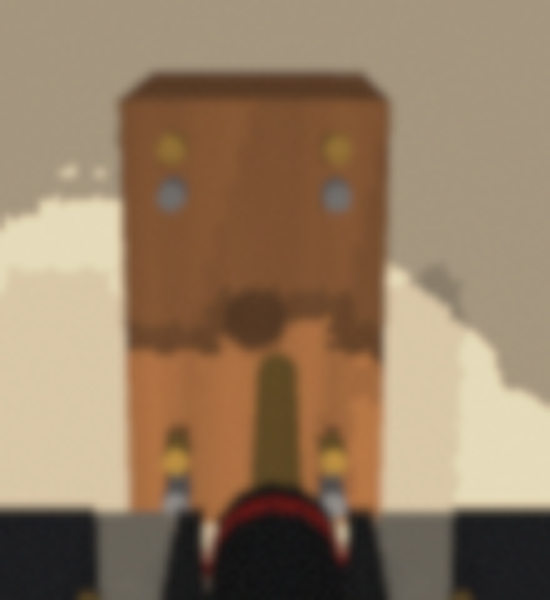

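View pics/s11.png

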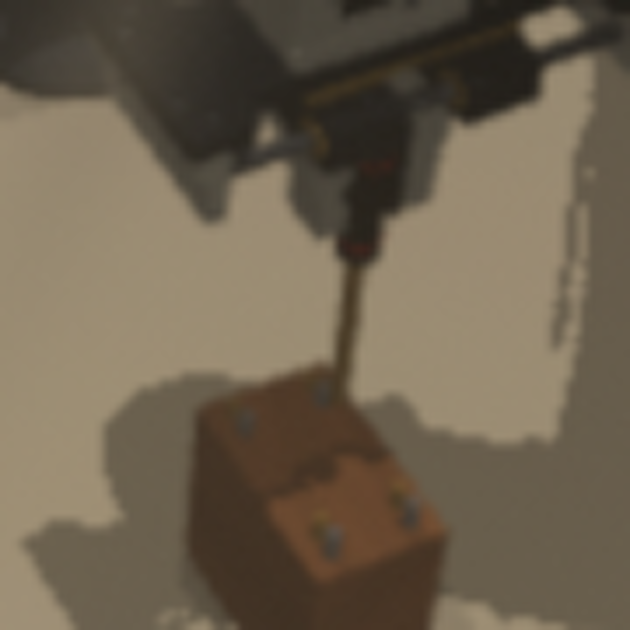

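Run:
```python
from h import *
T,s=tool(); print(s['t'],np.round(T,4))
h=onz(ray('wrist',(120+318/5,200+255/5),T),.095); print(h)
C=np.array([onz(ray('wrist',(120+y/5,200+x/5),T),.095) for x,y in [(122,102),(388,98)]]);print(C.mean(0))
print(T[:3,:3].T@(h-T[:3,3]))
```

```text
20.5833 [[-0.000e+00 -1.793e-01 -9.838e-01  5.344e-01]
 [-6.000e-04 -9.838e-01  1.793e-01  1.897e-01]
 [-1.000e+00  5.000e-04 -1.000e-04  4.202e-01]
 [ 0.000e+00  0.000e+00  0.000e+00  1.000e+00]]
[0.5378575  0.19050236 0.095     ]
[0.52880141 0.14189917 0.095     ]
[ 0.32523532 -0.00155775 -0.00323259]
```

Run:
```python
from h import *
T,s=tool(); print(s['t'],np.round(T,4))
save('wrist','w12.png',(200,120,310,240),5)
```

```text
20.5833 [[-0.000e+00 -1.793e-01 -9.838e-01  5.344e-01]
 [-6.000e-04 -9.838e-01  1.793e-01  1.897e-01]
 [-1.000e+00  5.000e-04 -1.000e-04  4.202e-01]
 [ 0.000e+00  0.000e+00  0.000e+00  1.000e+00]]
```

View pics/w12.png

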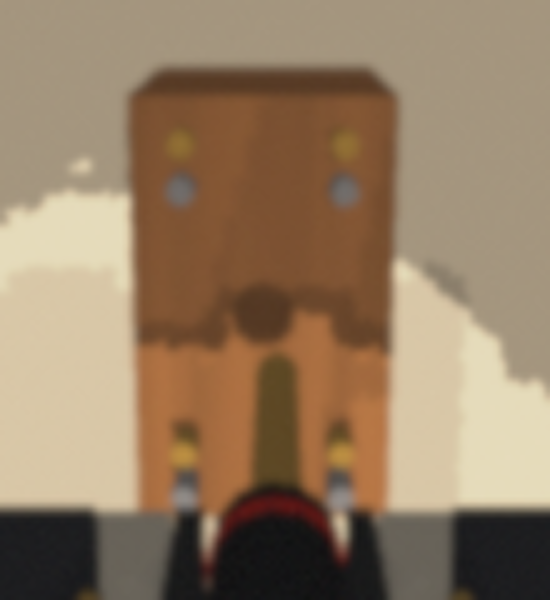

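Run:
```python
from h import *
T,s=tool()
h=onz(ray('wrist',(182.6,252.6),T),.095); print(h,T[:3,:3].T@(h-T[:3,3]))
```

```text
[0.53626633 0.18991253 0.095     ] [ 0.32570538 -0.00049091 -0.001393  ]
```

play_rows(steps=[{"gripper":0,"tx":0,"ty":-0.02,"tz":-0.12,"ax":0,"ay":0,"az":0},{"gripper":0,"tx":0.4,"ty":0,"tz":0,"ax":0,"ay":0,"az":0},{"gripper":0,"tx":0.4,"ty":0,"tz":0,"ax":0,"ay":0,"az":0},{"gripper":0,"tx":0.4,"ty":0,"tz":0,"ax":0,"ay":0,"az":0},{"gripper":0,"tx":0,"ty":0,"tz":0,"ax":0,"ay":0,"az":0},{"gripper":0,"tx":0,"ty":0,"tz":0,"ax":0,"ay":0,"az":0},{"gripper":0,"tx":0,"ty":0,"tz":0,"ax":0,"ay":0,"az":0}])

```text
t: 21.22
eef_pos: [0.5376, 0.1896, 0.3899]
ee_rot: [1.568, 1.57, -1.754]
force: [-0.1, -1.1, -0.2]
width: 0.0174
```

Run:
```python
from h import *
T,s=tool(); print(s['t'],np.round(T,4),s['force'])
save('wrist','w13.png',(200,120,310,240),5)
save('side','d13.png',(180,100,260,180),8)
```

```text
21.2167 [[-1.000e-04 -1.793e-01 -9.838e-01  5.376e-01]
 [-4.000e-04 -9.838e-01  1.793e-01  1.896e-01]
 [-1.000e+00  4.000e-04  0.000e+00  3.899e-01]
 [ 0.000e+00  0.000e+00  0.000e+00  1.000e+00]] [-0.06419382 -1.06893875 -0.17739378]
```

View pics/w13.png

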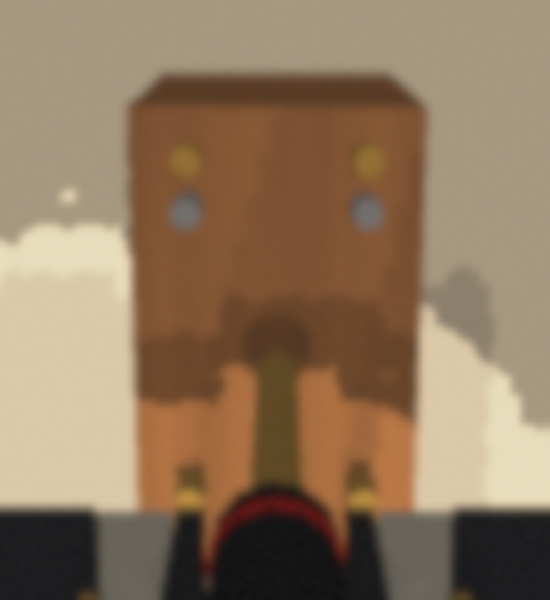

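View pics/d13.png

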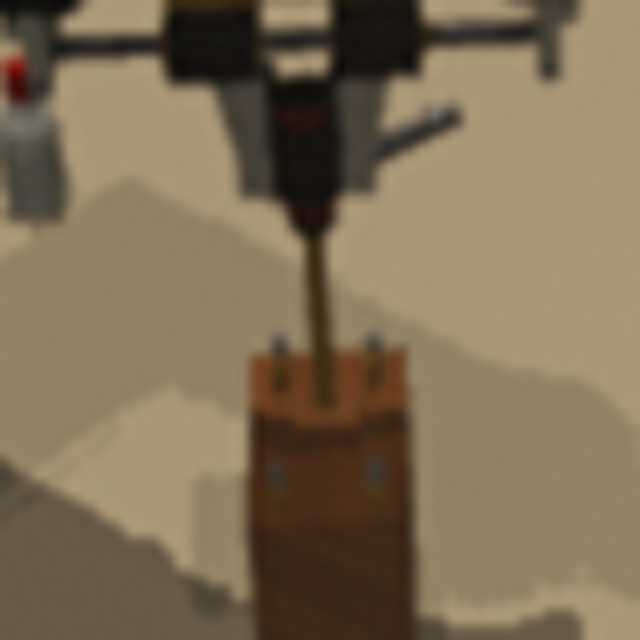

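Run:
```python
from h import *
T,s=tool()
h=onz(ray('wrist',(120+338/5,255),T),.095); print(h,T[:3,:3].T@(h-T[:3,3]))
```

```text
[0.53619047 0.18831457 0.095     ] [0.29533498 0.0016878  0.00130936]
```

play_rows(steps=[{"gripper":0,"tx":0.1,"ty":0.04,"tz":0,"ax":0,"ay":0,"az":0},{"gripper":0,"tx":0.08,"ty":0,"tz":0,"ax":0,"ay":0,"az":0},{"gripper":0,"tx":0.06,"ty":0,"tz":0,"ax":0,"ay":0,"az":0},{"gripper":0,"tx":0.06,"ty":0,"tz":0,"ax":0,"ay":0,"az":0},{"gripper":0,"tx":0.06,"ty":0,"tz":0,"ax":0,"ay":0,"az":0},{"gripper":0,"tx":0,"ty":0,"tz":0,"ax":0,"ay":0,"az":0}])

```text
t: 21.82
eef_pos: [0.5372, 0.1885, 0.3805]
ee_rot: [0.702, 1.57, -2.62]
force: [-0.2, -0.5, -0.8]
width: 0.0173
```

play_rows(steps=[{"gripper":0,"tx":0.05,"ty":0,"tz":0,"ax":0,"ay":0,"az":0},{"gripper":0,"tx":0.05,"ty":0,"tz":0,"ax":0,"ay":0,"az":0},{"gripper":0,"tx":0.05,"ty":0,"tz":0,"ax":0,"ay":0,"az":0},{"gripper":0,"tx":0,"ty":0,"tz":0,"ax":0,"ay":0,"az":0}])

```text
t: 22.15
eef_pos: [0.5372, 0.1885, 0.3769]
ee_rot: [0.555, 1.57, -2.767]
force: [-0.1, -0.0, -0.4]
width: 0.0172
```

play_rows(steps=[{"gripper":0,"tx":0.05,"ty":0,"tz":0,"ax":0,"ay":0,"az":0},{"gripper":0,"tx":0.05,"ty":0,"tz":0,"ax":0,"ay":0,"az":0},{"gripper":0,"tx":0.05,"ty":0,"tz":0,"ax":0,"ay":0,"az":0},{"gripper":0,"tx":0,"ty":0,"tz":0,"ax":0,"ay":0,"az":0}])

```text
t: 22.48
eef_pos: [0.5372, 0.1885, 0.3731]
ee_rot: [0.679, 1.57, -2.643]
force: [-0.4, -0.3, -0.5]
width: 0.0171
```

play_rows(steps=[{"gripper":0,"tx":0.06,"ty":0,"tz":0,"ax":0,"ay":0,"az":0},{"gripper":0,"tx":0.06,"ty":0,"tz":0,"ax":0,"ay":0,"az":0},{"gripper":0,"tx":0.06,"ty":0,"tz":0,"ax":0,"ay":0,"az":0},{"gripper":0,"tx":0.06,"ty":0,"tz":0,"ax":0,"ay":0,"az":0},{"gripper":0,"tx":0,"ty":0,"tz":0,"ax":0,"ay":0,"az":0}])

```text
t: 22.9
eef_pos: [0.5371, 0.1885, 0.367]
ee_rot: [0.717, 1.57, -2.605]
force: [0.0, 0.1, -0.7]
width: 0.0172
```

Run:
```python
from h import *
T,s=tool(); print(s['t'],np.round(T[:3,3],4),s['force'])
save('wrist','w14.png',(200,120,310,240),5)
save('side','d14.png',(180,100,260,180),8)
```

```text
22.9 [0.5371 0.1885 0.367 ] [ 0.04458344  0.09929306 -0.67844042]
```

View pics/w14.png

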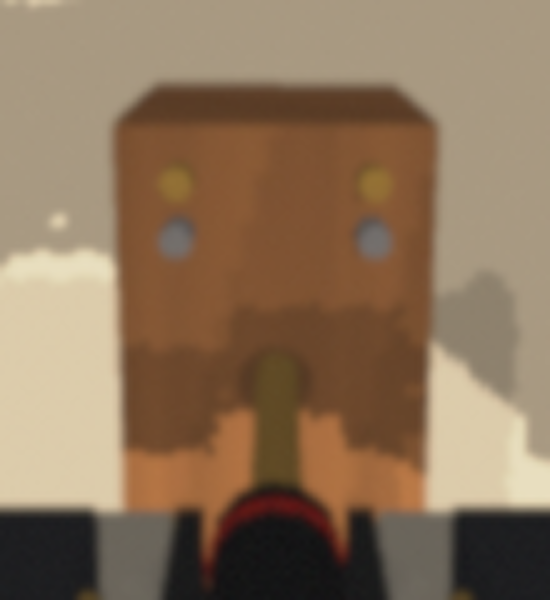

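View pics/d14.png

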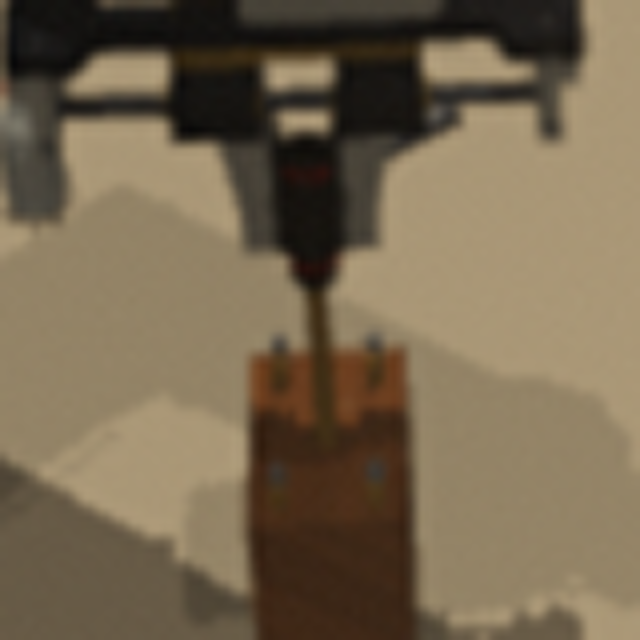

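The tip is in the block's hole and centred at (275,370) in the wrist crop, with no force. I'll lower it further.

play_rows(steps=[{"gripper":0,"tx":0.1,"ty":0,"tz":0,"ax":0,"ay":0,"az":0},{"gripper":0,"tx":0.15,"ty":0,"tz":0,"ax":0,"ay":0,"az":0},{"gripper":0,"tx":0.15,"ty":0,"tz":0,"ax":0,"ay":0,"az":0},{"gripper":0,"tx":0.15,"ty":0,"tz":0,"ax":0,"ay":0,"az":0},{"gripper":0,"tx":0.15,"ty":0,"tz":0,"ax":0,"ay":0,"az":0},{"gripper":0,"tx":0.15,"ty":0,"tz":0,"ax":0,"ay":0,"az":0}])

```text
t: 23.5
eef_pos: [0.5372, 0.1885, 0.3456]
ee_rot: [0.84, 1.57, -2.482]
force: [0.4, 1.2, -1.4]
width: 0.0173
```

play_rows(steps=[{"gripper":0,"tx":0.15,"ty":0,"tz":0,"ax":0,"ay":0,"az":0},{"gripper":0,"tx":0.15,"ty":0,"tz":0,"ax":0,"ay":0,"az":0},{"gripper":0,"tx":0.15,"ty":0,"tz":0,"ax":0,"ay":0,"az":0},{"gripper":0,"tx":0.15,"ty":0,"tz":0,"ax":0,"ay":0,"az":0},{"gripper":0,"tx":0.15,"ty":0,"tz":0,"ax":0,"ay":0,"az":0},{"gripper":0,"tx":0.15,"ty":0,"tz":0,"ax":0,"ay":0,"az":0}])

```text
t: 24.0
eef_pos: [0.5372, 0.1886, 0.3233]
ee_rot: [1.648, 1.571, -1.674]
force: [0.2, 0.2, -0.4]
width: 0.0175
```

play_rows(steps=[{"gripper":0,"tx":0.15,"ty":0,"tz":0,"ax":0,"ay":0,"az":0},{"gripper":0,"tx":0.15,"ty":0,"tz":0,"ax":0,"ay":0,"az":0},{"gripper":0,"tx":0.1,"ty":0,"tz":0,"ax":0,"ay":0,"az":0},{"gripper":0,"tx":0.1,"ty":0,"tz":0,"ax":0,"ay":0,"az":0},{"gripper":0,"tx":0.1,"ty":0,"tz":0,"ax":0,"ay":0,"az":0},{"gripper":0,"tx":0,"ty":0,"tz":0,"ax":0,"ay":0,"az":0}])

```text
t: 24.5
eef_pos: [0.5371, 0.1885, 0.3081]
ee_rot: [0.673, 1.57, -2.649]
force: [-0.6, 0.0, -0.2]
width: 0.0168
```

play_rows(steps=[{"gripper":0,"tx":0.08,"ty":0,"tz":0,"ax":0,"ay":0,"az":0},{"gripper":0,"tx":0.08,"ty":0,"tz":0,"ax":0,"ay":0,"az":0},{"gripper":0,"tx":0.08,"ty":0,"tz":0,"ax":0,"ay":0,"az":0},{"gripper":0,"tx":0.08,"ty":0,"tz":0,"ax":0,"ay":0,"az":0},{"gripper":0,"tx":0.08,"ty":0,"tz":0,"ax":0,"ay":0,"az":0},{"gripper":0,"tx":0,"ty":0,"tz":0,"ax":0,"ay":0,"az":0}])

```text
t: 25.0
eef_pos: [0.5371, 0.1885, 0.2982]
ee_rot: [0.73, 1.57, -2.592]
force: [-0.6, 0.1, -0.6]
width: 0.0168
```

play_rows(steps=[{"gripper":0,"tx":0.04,"ty":0,"tz":0,"ax":0,"ay":0,"az":0},{"gripper":0,"tx":0.04,"ty":0,"tz":0,"ax":0,"ay":0,"az":0},{"gripper":0,"tx":0.04,"ty":0,"tz":0,"ax":0,"ay":0,"az":0},{"gripper":0,"tx":0,"ty":0,"tz":0,"ax":0,"ay":0,"az":0}])

```text
t: 25.33
eef_pos: [0.5372, 0.1885, 0.2955]
ee_rot: [0.639, 1.571, -2.683]
force: [-0.4, -0.8, 0.2]
width: 0.0171
```

play_rows(steps=[{"gripper":0,"tx":0.03,"ty":0,"tz":0,"ax":0,"ay":0,"az":0},{"gripper":0,"tx":0.03,"ty":0,"tz":0,"ax":0,"ay":0,"az":0},{"gripper":0,"tx":0,"ty":0,"tz":0,"ax":0,"ay":0,"az":0}])

```text
t: 25.58
eef_pos: [0.5372, 0.1886, 0.294]
ee_rot: [0.486, 1.571, -2.836]
force: [0.3, 0.3, -0.5]
width: 0.0175
```

play_rows(steps=[{"gripper":0,"tx":0.03,"ty":0,"tz":0,"ax":0,"ay":0,"az":0},{"gripper":0,"tx":0.03,"ty":0,"tz":0,"ax":0,"ay":0,"az":0},{"gripper":0,"tx":0,"ty":0,"tz":0,"ax":0,"ay":0,"az":0}])

```text
t: 25.83
eef_pos: [0.5373, 0.1886, 0.2927]
ee_rot: [-3.026, 1.571, -0.064]
force: [1.2, -0.1, 0.2]
width: 0.0171
```

play_rows(steps=[{"gripper":0,"tx":0.03,"ty":0,"tz":0,"ax":0,"ay":0,"az":0},{"gripper":0,"tx":0.03,"ty":0,"tz":0,"ax":0,"ay":0,"az":0},{"gripper":0,"tx":0,"ty":0,"tz":0,"ax":0,"ay":0,"az":0}])

```text
t: 26.08
eef_pos: [0.5373, 0.1886, 0.2926]
ee_rot: [-2.808, 1.57, 0.153]
force: [-4.6, -0.7, 11.1]
width: 0.017
```

play_rows(steps=[{"gripper":0,"tx":0.03,"ty":0,"tz":0,"ax":0,"ay":0,"az":0},{"gripper":0,"tx":0,"ty":0,"tz":0,"ax":0,"ay":0,"az":0}])

```text
t: 26.25
eef_pos: [0.5373, 0.1886, 0.2925]
ee_rot: [-2.777, 1.569, 0.185]
force: [-7.1, -0.1, 16.5]
width: 0.0172
```

It's fully seated: the force rises at TCP z ≈ 0.2926. I'll ease off and release.

play_rows(steps=[{"gripper":0,"tx":-0.08,"ty":0,"tz":0,"ax":0,"ay":0,"az":0},{"gripper":0,"tx":0,"ty":0,"tz":0,"ax":0,"ay":0,"az":0}], newtons=20)

```text
t: 26.42
eef_pos: [0.5373, 0.1886, 0.293]
ee_rot: [-2.301, 1.57, 0.66]
force: [0.5, 0.5, 0.2]
width: 0.0174
```

play_rows(steps=[{"gripper":0.3,"tx":0,"ty":0,"tz":0,"ax":0,"ay":0,"az":0},{"gripper":0.5,"tx":0,"ty":0,"tz":0,"ax":0,"ay":0,"az":0},{"gripper":0.8,"tx":0,"ty":0,"tz":0,"ax":0,"ay":0,"az":0},{"gripper":1,"tx":0,"ty":0,"tz":0,"ax":0,"ay":0,"az":0},{"gripper":1,"tx":0,"ty":0,"tz":0,"ax":0,"ay":0,"az":0},{"gripper":1,"tx":0,"ty":0,"tz":0,"ax":0,"ay":0,"az":0},{"gripper":1,"tx":0,"ty":0,"tz":0,"ax":0,"ay":0,"az":0},{"gripper":1,"tx":0,"ty":0,"tz":0,"ax":0,"ay":0,"az":0},{"gripper":1,"tx":0,"ty":0,"tz":0,"ax":0,"ay":0,"az":0},{"gripper":1,"tx":0,"ty":0,"tz":0,"ax":0,"ay":0,"az":0}])

```text
t: 27.25
eef_pos: [0.5372, 0.1886, 0.2924]
ee_rot: [2.631, 1.571, -0.691]
force: [-0.4, -0.1, 0.0]
width: 0.0788
```

play_rows(steps=[{"gripper":1,"tx":-0.2,"ty":0,"tz":0,"ax":0,"ay":0,"az":0},{"gripper":1,"tx":-0.5,"ty":0,"tz":0,"ax":0,"ay":0,"az":0},{"gripper":1,"tx":-0.8,"ty":0,"tz":0,"ax":0,"ay":0,"az":0},{"gripper":1,"tx":-0.8,"ty":0,"tz":0,"ax":0,"ay":0,"az":0},{"gripper":1,"tx":-0.8,"ty":0,"tz":0,"ax":0,"ay":0,"az":0},{"gripper":1,"tx":-0.8,"ty":0,"tz":0,"ax":0,"ay":0,"az":0},{"gripper":1,"tx":-0.8,"ty":0,"tz":0,"ax":0,"ay":0,"az":0},{"gripper":1,"tx":0,"ty":0,"tz":0,"ax":0,"ay":0,"az":0},{"gripper":1,"tx":0,"ty":0,"tz":0,"ax":0,"ay":0,"az":0}])

```text
t: 28.0
eef_pos: [0.5373, 0.1886, 0.4115]
ee_rot: [-2.305, 1.568, 0.656]
force: [0.4, -0.0, -0.2]
width: 0.0879
```

Run:
```python
from h import *
T,s=tool(); print(s['t'],np.round(T[:3,3],4),s['force'])
save('wrist','w15.png')
save('side','d15.png',(160,100,290,310),3)
save('scene','s15.png',(190,90,340,260),4)
```

```text
28.0 [0.5373 0.1886 0.4115] [ 0.38750595 -0.03281926 -0.18340938]
```

View pics/w15.png

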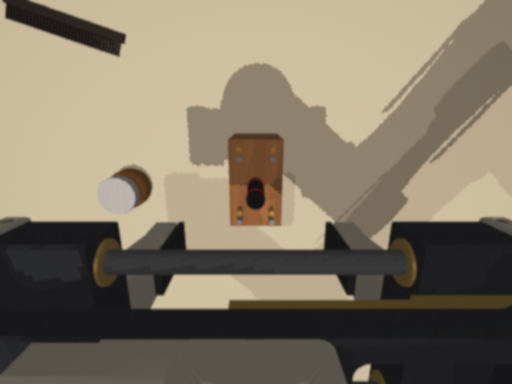

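View pics/d15.png

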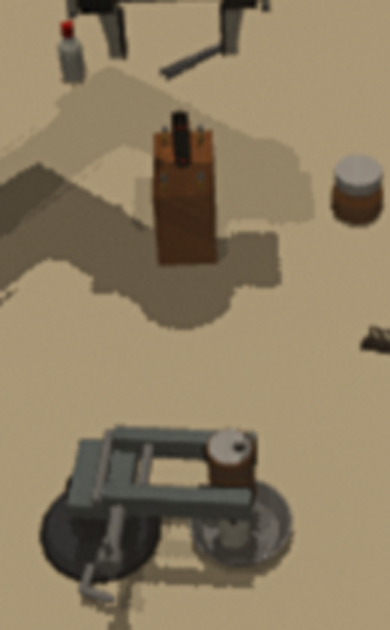

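View pics/s15.png

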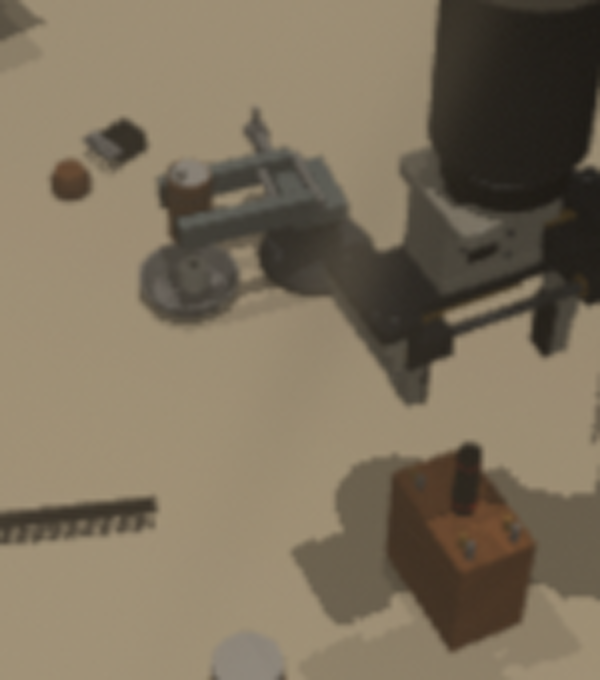

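Run:
```python
from station import job_done
print(job_done())
```

```text
the job is handed in; nothing more can be done
None
```

The bush is out of the trimmer body and in the dish, and the drift is back in its block; the job is handed in. It took about 28 s of the 72 s allowed, and `job_done` gives no verdict.

**Pressing:** The drift tip went through the off-centre opening with no contact force on the bulkhead. I then pressed the bush down at about 12–15 N, against the 35 N limit. That is a little above the stated 7–12 N friction, because the shank rubbed lightly on the edge of the opening. I shifted the tool about 1 mm to relieve it.

**Drop:** The force fell to zero at about the expected depth. The side and scene pictures then showed the bush in the dish.

**Drift:** I lowered it into the block until its handle seated, at about 16 N, then eased off, opened the gripper and backed away. In the last pictures it stands upright, with the handle base within about a pixel of where it began.

**Everything else:** The dish's position in the side picture matches the start to within a pixel. By eye, nothing else near the vice and block had moved. The arm ended clear of everything, with no force on it.

**Checks that disagreed:** The wrist camera differed from the two fixed cameras by 1–3 mm. I aligned by comparing the tip with the hole in the same picture, then felt lightly. The drift also sat about 4 mm lower in the grip than planned, probably because I began lifting before the fingers had fully closed. The contact heights allowed for that.

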